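Pull down the test guard's hatch with the hook rod

ROBOT

A 6-joint arm with a two-finger parallel gripper is mounted at the origin on the work surface. World frame = base frame: x ahead of the robot, y to its left, z up, the work surface at z = 0. Lengths are in m, angles in rad, forces in N, time in s.
With the tool pointing down it reaches from about 0.275 to 0.825 m from the base axis. Payload 4.9 kg.
Tool frame: the origin (TCP) lies at the very end of the fingers, on their centre line; the grasp point (between the pads) lies grip_point_offset behind it (grip_point_offset is the distance from the TCP to the grasp point, in m); z points along the fingers, y is the direction in which the jaws open and shut (so a half turn about z gives the same grasp; the last joint's range is limited). The gripper opens to 85 mm and grips with 20 to 120 N. Pads are 22 mm wide; open, the fingers measure 114 mm over their backs; the gripper's body (76 mm by 85 mm) begins 54 mm behind the grasp point. The pads swing forward as they close: fully open they stand 13 mm farther back than shut.
Start: joints at [1.031, 0.326, -0.193, 1.052, 0, 1.437], TCP at [0.217, 0.505, 0.231] pointing down, gripper open.
Joint ranges: [-2.65, 2.65], [-0.97, 1.79], [-1.3, 1.35], [-1.93, 2.1], [-1.47, 1.37], [-3.14, 3.14]. Speed limits (rad/s): [2.57, 2.57, 3.14, 3.14, 3.14, 3.14].

INTERFACE

Orientations are given as a 3x3 rotation matrix whose columns are the frame's x, y, z axes.
In Python, from workcell import * gives the robot as it stands.
- The arm moves only by the tool drive_tool, never from a script. Its argument "steps" is a list of rows, each an object of numbers: "tx", "ty", "tz": the shift along the tool's x, y, z in m; "ax", "ay", "az": the turn, a rotation vector about the tool's x, y, z in rad; "gripper": the opening, from 0 (shut) to 1 (fully open). A call has 1 to 12 rows; each row shifts and turns the commanded pose from where the row before left it, along the tool's axes as they then stand; what a row does not reach is not made up. A row lasts 1/8 s, in which the tool goes at most 62.5 mm and 10.7 degrees, less where a joint would pass 70% of its speed; a pose out of reach is approached as far as the arm can. A call is refused whole if a number of a shift passes 0.0625 or a number of a turn 0.188, either way. A call with a gripper value outside its range is refused whole. The fingers move at their own pace and stop on an object; the grip force is fixed at half the most. Time passes only in rows, so rows that do not move let the fingers close. It gives the time, the measured TCP pose, the force and the opening at its end, in the units of the state.
- state(): the state, without advancing time (a new reading comes with each control period).
- snapshot(name): name is "scene" or "side" or "wrist"; returns a dict with "image" (400x640x3 uint8, red, green, blue), "mtx" (3x3 intrinsics, pixels), "eye" and "rotation" of the camera in the world. Camera axes: x right, y up, looking along -z (the intrinsics and any distortion apply to the point x, -y, -z); pixel columns grow to the right and rows downward; lengths in m; the calibration is good to about 2 mm. A picture is of the moment at which its call begins. There is no depth.
- close_job(): hands the job in, once; it reports no verdict.
Trained networks look in a picture, given as the dict that the camera call returned (one of the last four; its "shot" number tells which), for a name from the list of things; names that differ only in an ending like _2 or _b are one class to them, and where a whole thing is asked for, a point or a joint stands for the part that bears it (a point fixed in the world has none). Each returns a list of dicts, best first, with "confidence" (0 to 1); they miss things now and then, are a little off and sometimes report something else, mostly with a low value. They report only what shows in the picture. A call takes as long as a camera call. They do not tell look-alikes from the thing itself.
- cut_out(picture, name): "pixels" (400x640 bool, what is visible of it) and "bbox" ([centre column, centre row, width, height] in pixels, round what is visible of it).
The state is a dict: "clock": time; "joint_positions": joint angles; "qvel": joint speeds; "joint_torque": joint torques, N m; "eef_pos": TCP position; "eef_rot": TCP orientation; "contact_force": force on the tool from outside, world axes, zero at the start; "moment": the same for the moment, N m; "width": finger opening in m.
Only numpy, scipy, OpenCV 4.12 (cv2) and the standard library are available. Lean on these libraries where they do the work, as an engineer would, in place of code of your own. Each camera call takes 0.05 s, during which the arm holds its last target. There are 200 camera calls.

TASK

The safety valve in the test guard is finished. Take the red hook rod from its rest, hook it over the yellow eye and, with the rod alone, pull the guard's hatch out and down until it sits snug in its spring stop, wherever on the arc that stop is set today. Keep the push and pull on the guard light (under about 10 N) and the swing slow, then unhook without losing the hatch's place, lay the rod back in its rest and let go; leave the jar, the tray and the loose valve alone.

Things in the scene. Friction and masses are not known exactly. Their poses are not given: they have to be found in the camera images.
- guard: fixed bench-top test guard, 260 mm wide, 210 mm deep, 335 mm high, grey steel with clear upper panes. Origin: underside, middle of the front; its front looks along its own -x, its y runs along the width, z up. The hatch is the upper half of the front; below it the front is fixed.
- hatch (a joint): angle of the drop-front hatch (rad): 0 = shut and upright, grows as its top swings out (to the guard's -x) and down about its bottom edge. Friction stays hold it at any angle; moving it takes 1 to 5 N at the eye. Its spring stop is clamped anywhere from 0.65 to 1.05. 256 mm wide, 8 mm thick, 0.3 to 0.6 kg; flat front face 3 to 153 mm from the hinge axis, in plane with it. May start ajar to 0.12
- hatch_hinge (a point): middle of the hatch's hinge axis, 165 mm above the bench, on the plane of the hatch's front face when shut; fixed to the guard, axes as the guard's (hinge axis = y)
- eye (a point): yellow staple eye on the hatch's front: 6 mm round bar, its cross bar parallel to the hinge, 42 mm clear between its legs, 18 mm gap between bar and hatch face, open above and below. Point: middle of that gap, 115 mm from the hinge axis, 9 mm off the face (bar's centre line 12 mm farther out, along -x). Axes turn with the hatch: -x out of the face, y along the hinge, z up the face
- hook_rod: loose hook rod, 0.1 to 0.15 kg: a red flat-sided handle 140 mm long, 16 mm wide, 20 mm high, then a 6 mm steel wire to a short square-bent hook whose beak points down. Origin: centre of the handle's underside; x along the rod to the hook, z up. The wire runs at the handle's mid height (10 mm up) from x = 70 to x = 180 mm, where the beak goes down
- grip (a point): middle of the rod's handle (10 mm above its underside), where to hold it across its 16 mm width
- hook_tip (a point): centre of the beak's round end (3 mm radius), 180 mm ahead of grip and 10 mm below the wire's centre line; axes as the rod's
- rod_rest: fixed grey rest, 140 x 50 mm base, with two forks 104 mm apart that carry the handle near its ends; origin under its centre, x along the rod that lies in it, towards the hook
- rest_seat (a point): where the underside of the handle's middle lies in the rest, 50 mm above the bench; fork slots 22 mm wide, 12 mm deep with flared lips above to 23 mm over the seat
- seal_jar: loose glass jar with steel lid, 68 mm wide, 78 mm high; to be left alone
- blue_tray: loose blue plastic tray with gaskets, 150 x 100 x 55 mm; to be left alone
- ball_valve: loose ball valve standing on end, 40 mm wide, 88 mm high, blue lever; to be left alone
- buffer (a joint): press-in of the spring stop's black plunger (m): 0 = free, full travel 0.004, snug from about 0.001 on. It sits in the red block clamped on the curved stay on the right as one faces the hatch (the guard's -y side); the hatch's pin runs into it 80 mm from the hinge. Each mm then adds 2 to 3.5 N to a level pull at the eye; at full travel it is hard. The friction stays hold it so
There are look-alikes about, which are no part of the job. Of the things that look like the rod_rest, take the one that is farthest to the robot's right at the start.

How it is judged:
On the way, in this order (a step that is already met when the one before it is completed fails the run):
1. the rod's beak stands behind the eye's bar, the hatch still up (z of hook_tip in the frame of eye between -0.012 and 0.001 m and x of hook_tip in the frame of eye between -0.01 and 0.009 m and y of hook_tip in the frame of eye between -0.022 and 0.022 m and value of joint hatch below 0.4 rad), for 0.2 s.
2. the hatch is pulled into its spring stop (plunger pressed in) with the beak in the eye (value of joint buffer above 0.0008 m and distance between hook_tip and eye below 0.025 m), for 0.1 s.
At the end, for the whole second after the job is handed in: the hatch stands still in its spring stop, the plunger still pressed in by more than 0.5 mm; the hook rod lies at rest in both forks of its rest, beak down, its middle within 25 mm of the seat, seated within 6 mm in height, in line with the rest within 0.12 rad; the rod is let go (value of joint buffer above 0.0005 m and value of joint hatch above 0.6 rad and velocity of joint hatch below 0.05 rad/s and horizontal distance between hook_rod and rest_seat below 0.025 m and height (world z) of hook_rod between 0.045 and 0.056 m and angle between the x axis of hook_rod and the x axis of rod_rest, either way round below 0.12 rad and angle between hook_rod's own z axis and vertical below 0.15 rad and linear speed of hook_rod below 0.02 m/s); the robot touches nothing.
It fails at once if the rod pushes or pulls on the guard or its hatch with more than 12 N (contact force between hook_rod and guard above 12 N).
It fails at once if the gripper or the arm touches the guard or its hatch (contact force between any of the fingers, the arm and guard above 1 N).
It fails at once if the hatch is flung: it swings faster than 1.5 rad/s (velocity of joint hatch above 1.5 rad/s).
It fails at once if the jar, the tray or the loose valve is shifted more than 20 mm (distance of any of seal_jar, blue_tray, ball_valve from where it was at the start of the episode above 0.02 m).
It also fails if it takes over 72 s, if anything falls off the work surface, if the arm or the gripper's body presses on something with over 40 N, if the wrist force passes 120 N, or if a joint passes its speed limit or range.

## Working session

There is one attempt and no reset: what is moved stays moved. The work goes in short steps, Python scripts to look and compute and a tool call to move; the robot and the scene stay as the last step left them, time stands still between calls to the robot, and variables do not carry over. Pictures are saved under pics/ and viewed, about 8 in all and at most 12, crops included, and the job is handed in when it is done.

Besides the shell and the picture viewer there is one more tool, called after "Request:" as name([rows], argument=value, ...), one row to a line, values as JSON. drive_tool: Moves the arm, as the interface text tells. Its arguments: {"type":"object","properties":{"steps":{"type":"array"}},"required":["steps"]}

```bash
ls; mkdir -p pics
python3 - <<'E'
from workcell import *
import cv2,numpy as np
s=state();print({k:np.round(v,3).tolist() for k,v in s.items()})
try: print(grip_point_offset)
except Exception as e: print(e)
ims=[]
for n in ["scene","side"]:
    p=snapshot(n);ims.append(p["image"]);print(n,np.round(p["mtx"],1).tolist(),np.round(p["eye"],3),np.round(p["rotation"],3).tolist(),[k for k in p])
    np.save(f"{n}.npy",{k:p[k] for k in p},allow_pickle=True)
    for t in ["hook_rod","rod_rest","guard","eye","hatch","seal_jar","blue_tray","ball_valve"]:
        print(t,[(np.round(d["bbox"],0).tolist(),round(d["confidence"],2)) for d in cut_out(p,t)])
    cv2.imwrite(f"pics/{n}0.png",p["image"][:,:,::-1])
E
```

```text
pics
{'clock': 0.0, 'joint_positions': [1.031, 0.327, -0.194, 1.052, -0.0, 1.437], 'qvel': [-0.0, 0.001, -0.002, 0.001, 0.002, -0.001], 'joint_torque': [-0.001, -44.34, 26.244, 0.015, -0.0, -0.0], 'eef_pos': [0.217, 0.505, 0.23], 'eef_rot': [[-0.919, 0.395, -0.001], [0.395, 0.919, -0.002], [0.0, -0.002, -1.0]], 'contact_force': [-0.949, 0.053, 0.35], 'moment': [0.014, 0.003, 0.015], 'width': 0.085}
0.0187
scene [[500.8, 0.0, 326.6], [0.0, 500.8, 198.6], [0.0, 0.0, 1.0]] [ 1.158 -0.42   0.968] [[0.619, -0.57, 0.54], [0.785, 0.436, -0.44], [0.016, 0.696, 0.718]] ['image', 'mtx', 'eye', 'rotation', 'shot']
hook_rod [([219.0, 266.0, 115.0, 42.0], 0.66)]
rod_rest [([197.0, 282.0, 62.0, 46.0], 0.93), ([195.0, 224.0, 58.0, 38.0], 0.83), ([370.0, 344.0, 67.0, 57.0], 0.79)]
guard [([421.0, 124.0, 167.0, 181.0], 0.66)]
eye [([402.0, 120.0, 79.0, 102.0], 0.82)]
hatch []
seal_jar [([286.0, 205.0, 21.0, 36.0], 0.84)]
blue_tray [([250.0, 363.0, 94.0, 70.0], 0.69)]
ball_valve [([368.0, 274.0, 17.0, 45.0], 0.72), ([198.0, 282.0, 64.0, 52.0], 0.25)]
side [[446.9, 0.0, 316.7], [0.0, 446.9, 197.6], [0.0, 0.0, 1.0]] [0.709 0.632 0.826] [[-0.982, -0.135, 0.132], [0.188, -0.719, 0.669], [0.005, 0.681, 0.732]] ['image', 'mtx', 'eye', 'rotation', 'shot']
hook_rod [([337.0, 166.0, 9.0, 71.0], 0.87)]
rod_rest [([329.0, 265.0, 25.0, 65.0], 0.89), ([406.0, 171.0, 27.0, 52.0], 0.83), ([207.0, 239.0, 40.0, 68.0], 0.75), ([342.0, 155.0, 16.0, 52.0], 0.74)]
guard [([455.0, 324.0, 306.0, 148.0], 0.64), ([394.0, 289.0, 149.0, 60.0], 0.39)]
eye [([323.0, 316.0, 6.0, 6.0], 0.54)]
hatch [([370.0, 294.0, 102.0, 49.0], 0.73)]
seal_jar [([397.0, 233.0, 32.0, 41.0], 0.67)]
blue_tray [([243.0, 169.0, 40.0, 58.0], 0.94), ([342.0, 165.0, 4.0, 68.0], 0.34)]
ball_valve [([266.0, 261.0, 23.0, 36.0], 0.9), ([338.0, 159.0, 10.0, 57.0], 0.63)]
```

View pics/scene0.png

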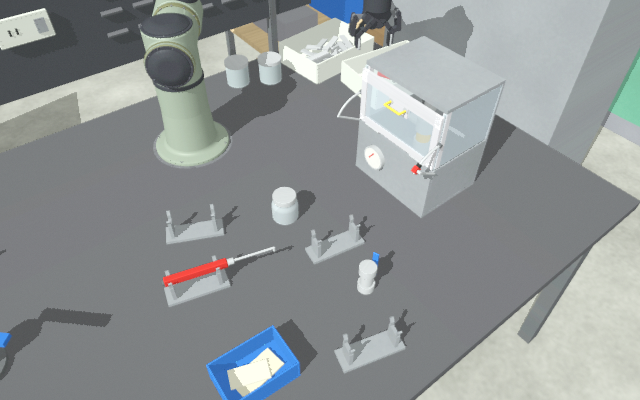

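View pics/side0.png

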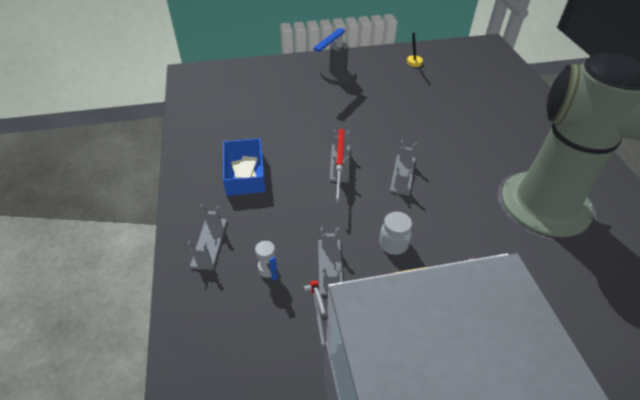

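The scene view shows the rod in a rest at (197,282), with other rests at (195,224), (335,240) and (370,344). The guard is at (430,125), its hatch facing lower-left, with the eye bar near (397,108) and the red stop near (418,169). The side view shows the rod at (340,165), and the hatch is mostly hidden behind the roof.

```bash
cat > h.py <<'E'
import numpy as np,cv2
def load(n): return np.load(f"{n}.npy",allow_pickle=True).item()
def proj(p,X):
    c=(np.atleast_2d(X)-p["eye"])@np.array(p["rotation"]); c=c*[1,-1,-1]
    u=c@np.array(p["mtx"]).T; return u[:,:2]/u[:,2:]
def ray(p,uv):
    d=np.linalg.inv(p["mtx"])@[uv[0],uv[1],1]; return np.array(p["rotation"])@(d*[1,-1,-1])
def onz(p,uv,z):
    d=ray(p,uv); return p["eye"]+d*(z-p["eye"][2])/d[2]
def tri(p,u,q,v):
    A=np.c_[ray(p,u),-ray(q,v)]; t=np.linalg.lstsq(A,q["eye"]-p["eye"],rcond=None)[0]
    a=p["eye"]+t[0]*A[:,0]; b=q["eye"]-t[1]*A[:,1]; return (a+b)/2,np.linalg.norm(a-b)
E
python3 - <<'E'
from h import *
a,b=load("scene"),load("side")
for n,uv in dict(r1=(197,290),r2=(195,232),r3=(335,246),r4=(370,350)).items(): print(n,onz(a,uv,0.005).round(3))
print("handle",[onz(a,u,.065).round(3) for u in((166,282),(228,263),(274,249))])
print("handle side",[onz(b,u,.065).round(3) for u in((341,131),(339,165),(338,199))])
for n,uv in dict(jar=(286,222),valve=(367,292),tray=(252,385)).items(): print(n,onz(a,uv,0.0).round(3))
for n,uv in dict(corner_topL=(362,70),corner_topR=(443,122),back=(503,80)).items(): print(n,onz(a,uv,0.335).round(3))
print([onz(b,u,.335).round(3) for u in((329,288),(516,254))])
im=a["image"][30:220,330:520]; im=cv2.resize(im,None,fx=3.15,fy=3.15,interpolation=cv2.INTER_CUBIC)
im2=a["image"][210:310,150:290]; im2=cv2.resize(im2,None,fx=1.4,fy=1.4)
cv2.imwrite("pics/g.png",im[:,:,::-1])
E
```

```text
r1 [ 0.482 -0.241  0.005]
r2 [ 0.325 -0.163  0.005]
r3 [0.574 0.087 0.005]
r4 [ 0.832 -0.028  0.005]
handle [array([ 0.465, -0.295,  0.065]), array([ 0.502, -0.164,  0.065]), array([ 0.532, -0.06 ,  0.065])]
handle side [array([ 0.461, -0.293,  0.065]), array([ 0.496, -0.162,  0.065]), array([ 0.524, -0.05 ,  0.065])]
jar [0.432 0.039 0.   ]
valve [0.72  0.064 0.   ]
tray [ 0.743 -0.26   0.   ]
corner_topL [0.402 0.296 0.335]
corner_topR [0.655 0.299 0.335]
back [0.63  0.529 0.335]
[array([0.634, 0.339, 0.335]), array([0.376, 0.334, 0.335])]
```

View pics/g.png

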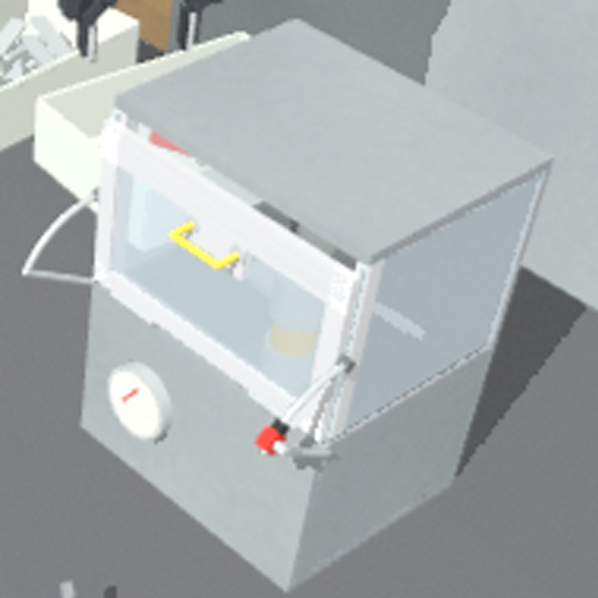

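The enlarged crop shows the roof corners, the base corners, the eye bar from crop (172,237) to (222,267), and the hatch slightly ajar. I'll fit the guard pose to these.

```bash
cat > fit.py <<'E'
from h import *
from scipy.optimize import least_squares
a,b=load("scene"),load("side")
c=lambda x,y:(x/3.15+330,y/3.15+30)
pts=[(a,(0,.13,.335),c(115,98)),(a,(0,-.13,.335),c(372,262)),(a,(.21,-.13,.335),c(553,158)),(a,(.21,.13,.335),c(298,18)),
(a,(0,-.13,0),c(288,590)),(a,(0,.13,0),c(82,428)),(a,(.21,-.13,0),c(455,487)),(b,(0,-.13,.335),(329,288)),(b,(0,.13,.335),(516,254))]
def T(g,X): 
    cs,sn=np.cos(g[2]),np.sin(g[2]); X=np.atleast_2d(X)
    return np.c_[g[0]+cs*X[:,0]-sn*X[:,1],g[1]+sn*X[:,0]+cs*X[:,1],X[:,2]]
def hp(th,h,o,y): # h up the face, o out of face
    return (-h*np.sin(th)-o*np.cos(th),y,.165+h*np.cos(th)-o*np.sin(th))
ev=[(24,c(172,237)),(-24,c(222,267))]
def res(g):
    r=[proj(p,T(g,X))[0]-u for p,X,u in pts]
    r+=[proj(a,T(g,hp(g[3],.115,.021,y*1e-3+g[4])))[0]-u for y,u in ev]
    return np.ravel(r)
if __name__=="__main__":
    s=least_squares(res,[.52,.3,1.57,.05,0],loss="soft_l1")
    g=s.x;print(g.round(4));print(res(g).reshape(-1,2).round(1).tolist())
    print("eye",T(g,hp(g[3],.115,.009,g[4])).round(4),"bar",T(g,hp(g[3],.115,.021,g[4])).round(4))
E
python3 fit.py
```

```text
[ 0.5047  0.3329  1.5846  0.0734 -0.0018]
[[-1.0, -0.7], [-0.7, -2.0], [2.2, -2.0], [0.9, -1.2], [1.7, -0.8], [1.2, -1.8], [0.4, -2.6], [-0.9, -3.0], [-0.2, -2.1], [0.7, -0.1], [-0.7, 0.1]]
eye [[0.5067 0.3155 0.279 ]] bar [[0.5068 0.3035 0.2781]]
```

```bash
cat >> h.py <<'E'
from scipy.spatial.transform import Rotation as Ro
def toolR(yaw,pitch=0):
    # tool x = rod x at yaw, hook end raised by pitch; pitch 0: tool down
    x=np.array([np.cos(yaw)*np.cos(pitch),np.sin(yaw)*np.cos(pitch),np.sin(pitch)])
    y=np.array([np.sin(yaw),-np.cos(yaw),0]); return np.c_[x,y,np.cross(x,y)]
def plan(s,goal,R1,n):
    R=np.array(s["eef_rot"]);p=np.array(s["eef_pos"],float)
    w=(Ro.from_matrix(R).inv()*Ro.from_matrix(R1)).as_rotvec()/n; dp=(np.array(goal)-p)/n
    for i in range(n):
        print("t",(R.T@dp).round(4).tolist(),"a",w.round(3).tolist()); R=R@Ro.from_rotvec(w).as_matrix()
E
python3 - <<'E'
from h import *
from workcell import state
from fit import *
C=[]
for n,box in (("scene",(150,245,250,300)),("side",(325,120,355,220))):
    p=load(n);im=p["image"].astype(int);x0,y0,x1,y1=box
    m=(im[...,0]>110)&(im[...,1]<70)&(im[...,2]<70);mm=np.zeros_like(m);mm[y0:y1,x0:x1]=m[y0:y1,x0:x1]
    v,u=np.nonzero(mm);r=cv2.fitLine(np.c_[u,v].astype(np.float32),cv2.DIST_L2,0,.01,.01).ravel()
    t=(u-r[2])*r[0]+(v-r[3])*r[1];e=[r[2:]+r[:2]*k for k in(np.percentile(t,1),np.percentile(t,99))]
    E=[onz(p,k,.064) for k in e];d=E[1]-E[0];print(n,len(u),np.round(e,1).tolist(),np.round(E,3).tolist(),"c",(sum(E)/2).round(4),"L",np.linalg.norm(d).round(3),"yaw",np.arctan2(d[1],d[0]).round(3)%np.pi)
g=[.5047,.3329,1.5846]
# stop angle estimate
for y in(-.12,-.135,-.145):
  print(y,[(th,proj(a,T(g,hp(th,.08,0,y)))[0].round(1).tolist()) for th in(.65,.8,.95,1.05,1.2)])
s=state();plan(s,(.22,.2,.24),toolR(1.9),7)
E
```

```text
scene 228 [[166.0, 283.9], [226.8, 264.4]] [[0.469, -0.297, 0.064], [0.503, -0.167, 0.064]] c [ 0.4863 -0.232   0.064 ] L 0.134 yaw 1.31
side 204 [[339.5, 163.1], [340.9, 129.1]] [[0.493, -0.17, 0.064], [0.459, -0.302, 0.064]] c [ 0.476  -0.2361  0.064 ] L 0.137 yaw 1.3185926535897932
-0.12 [(0.65, [420.8, 155.7]), (0.8, [417.5, 160.0]), (0.95, [414.5, 164.5]), (1.05, [412.8, 167.5]), (1.2, [410.5, 171.9])]
-0.135 [(0.65, [425.6, 159.2]), (0.8, [422.3, 163.5]), (0.95, [419.3, 168.0]), (1.05, [417.6, 171.0]), (1.2, [415.3, 175.5])]
-0.145 [(0.65, [429.0, 161.6]), (0.8, [425.6, 165.9]), (0.95, [422.6, 170.4]), (1.05, [420.8, 173.4]), (1.2, [418.5, 177.9])]
t [-0.0176, -0.0399, -0.0012] a [0.0, -0.0, 0.119]
t [-0.0222, -0.0375, -0.0012] a [0.0, -0.0, 0.119]
t [-0.0265, -0.0346, -0.0012] a [0.0, -0.0, 0.119]
t [-0.0305, -0.0312, -0.0012] a [0.0, -0.0, 0.119]
t [-0.034, -0.0274, -0.0012] a [0.0, -0.0, 0.119]
t [-0.037, -0.0231, -0.0012] a [0.0, -0.0, 0.119]
t [-0.0395, -0.0185, -0.0012] a [0.0, -0.0, 0.119]
```

Request:
drive_tool([
  {"tx":-0.018,"ty":-0.04,"az":0.12,"gripper":1},
  {"tx":-0.022,"ty":-0.038,"az":0.12},
  {"tx":-0.026,"ty":-0.035,"az":0.12},
  {"tx":-0.03,"ty":-0.031,"az":0.12},
  {"tx":-0.034,"ty":-0.027,"az":0.12},
  {"tx":-0.037,"ty":-0.023,"az":0.12},
  {"tx":-0.04,"ty":-0.018,"az":0.12},
])

```text
invalid input
```

Run:
```python
from h import *
from workcell import state
s=state();print(s["eef_pos"].round(3) if hasattr(s["eef_pos"],"round") else s["eef_pos"],np.round(s["joint_positions"],2),s["clock"]);plan(s,(.40,-.12,.22),toolR(1.314),8)
s["eef_pos"]=[.40,-.12,.22];s["eef_rot"]=toolR(1.314);plan(s,(.481,-.234,.18),toolR(1.314),3)
```

```text
[0.217 0.505 0.231] [ 1.03  0.33 -0.19  1.05  0.    1.44] 0.9
t [-0.0519, -0.0628, 0.0014] a [0.0, -0.0, 0.178]
t [-0.0621, -0.0526, 0.0014] a [0.0, -0.0, 0.178]
t [-0.0705, -0.0408, 0.0014] a [0.0, -0.0, 0.178]
t [-0.0766, -0.0277, 0.0014] a [0.0, -0.0, 0.178]
t [-0.0803, -0.0137, 0.0014] a [0.0, -0.0, 0.178]
t [-0.0814, 0.0007, 0.0014] a [0.0, -0.0, 0.178]
t [-0.08, 0.015, 0.0014] a [0.0, -0.0, 0.178]
t [-0.0761, 0.029, 0.0014] a [0.0, -0.0, 0.178]
t [-0.0299, 0.0358, 0.0133] a [0.0, 0.0, 0.0]
t [-0.0299, 0.0358, 0.0133] a [0.0, 0.0, 0.0]
t [-0.0299, 0.0358, 0.0133] a [0.0, 0.0, 0.0]
```

Request:
drive_tool([
  {"tx":-0.018,"ty":-0.04,"tz":0,"ax":0,"ay":0,"az":0.12,"gripper":1},
  {"tx":-0.022,"ty":-0.038,"tz":0,"ax":0,"ay":0,"az":0.12,"gripper":1},
  {"tx":-0.026,"ty":-0.035,"tz":0,"ax":0,"ay":0,"az":0.12,"gripper":1},
  {"tx":-0.03,"ty":-0.031,"tz":0,"ax":0,"ay":0,"az":0.12,"gripper":1},
  {"tx":-0.034,"ty":-0.027,"tz":0,"ax":0,"ay":0,"az":0.12,"gripper":1},
  {"tx":-0.037,"ty":-0.023,"tz":0,"ax":0,"ay":0,"az":0.12,"gripper":1},
  {"tx":-0.04,"ty":-0.018,"tz":0,"ax":0,"ay":0,"az":0.12,"gripper":1},
])

```text
clock: 1.78
eef_pos: [0.2195, 0.1989, 0.2314]
eef_rot: [[-0.316, 0.949, 0.001], [0.949, 0.316, 0.0], [-0.0, 0.001, -1.0]]
contact_force: [0.5, -0.1, 0.1]
width: 0.0854
```

Run:
```python
from h import *
from workcell import state
s=state();print(np.round(s["eef_pos"],3),np.round(s["joint_positions"],2),s["clock"]);plan(s,(.35,-.08,.22),toolR(1.314),8)
s["eef_pos"]=[.35,-.08,.22];s["eef_rot"]=toolR(1.314);plan(s,(.481,-.234,.18),toolR(1.314),4)
```

```text
[0.22  0.199 0.231] [ 0.49 -0.17 -0.74  1.   -0.    1.73] 1.775
t [-0.0382, 0.0044, 0.0014] a [0.0, -0.0, 0.072]
t [-0.0378, 0.0072, 0.0014] a [0.0, -0.0, 0.072]
t [-0.0372, 0.0099, 0.0014] a [0.0, -0.0, 0.072]
t [-0.0364, 0.0126, 0.0014] a [0.0, -0.0, 0.072]
t [-0.0354, 0.0152, 0.0014] a [0.0, -0.0, 0.072]
t [-0.0342, 0.0177, 0.0014] a [0.0, -0.0, 0.072]
t [-0.0328, 0.0201, 0.0014] a [0.0, -0.0, 0.072]
t [-0.0313, 0.0224, 0.0014] a [0.0, -0.0, 0.072]
t [-0.0289, 0.0415, 0.01] a [0.0, 0.0, 0.0]
t [-0.0289, 0.0415, 0.01] a [0.0, 0.0, 0.0]
t [-0.0289, 0.0415, 0.01] a [0.0, 0.0, 0.0]
t [-0.0289, 0.0415, 0.01] a [0.0, 0.0, 0.0]
```

Request:
drive_tool([
  {"tx":-0.038,"ty":0.004,"tz":0.001,"ax":0,"ay":0,"az":0.072,"gripper":1},
  {"tx":-0.038,"ty":0.007,"tz":0.001,"ax":0,"ay":0,"az":0.072,"gripper":1},
  {"tx":-0.037,"ty":0.01,"tz":0.001,"ax":0,"ay":0,"az":0.072,"gripper":1},
  {"tx":-0.036,"ty":0.013,"tz":0.001,"ax":0,"ay":0,"az":0.072,"gripper":1},
  {"tx":-0.035,"ty":0.015,"tz":0.001,"ax":0,"ay":0,"az":0.072,"gripper":1},
  {"tx":-0.034,"ty":0.018,"tz":0.001,"ax":0,"ay":0,"az":0.072,"gripper":1},
  {"tx":-0.033,"ty":0.02,"tz":0.001,"ax":0,"ay":0,"az":0.072,"gripper":1},
  {"tx":-0.031,"ty":0.022,"tz":0.001,"ax":0,"ay":0,"az":0.072,"gripper":1},
  {"tx":-0.029,"ty":0.041,"tz":0.01,"ax":0,"ay":0,"az":0,"gripper":1},
  {"tx":-0.029,"ty":0.041,"tz":0.01,"ax":0,"ay":0,"az":0,"gripper":1},
  {"tx":-0.029,"ty":0.041,"tz":0.01,"ax":0,"ay":0,"az":0,"gripper":1},
  {"tx":-0.029,"ty":0.041,"tz":0.01,"ax":0,"ay":0,"az":0,"gripper":1},
])

```text
clock: 3.28
eef_pos: [0.4818, -0.2317, 0.1829]
eef_rot: [[0.249, 0.969, 0.0], [0.969, -0.249, -0.0], [0.0, 0.0, -1.0]]
contact_force: [0.8, 1.4, 0.3]
width: 0.0853
```

Run:
```python
from h import *
from workcell import *
p=snapshot("wrist");np.save("wrist.npy",p,allow_pickle=True);s=state();print(np.round(s["eef_pos"],3),np.round(s["eef_rot"],3).tolist(),p["eye"],np.round(p["rotation"],2).tolist())
im=p["image"].astype(int);m=((im[...,0]>110)&(im[...,1]<70)&(im[...,2]<70)).astype(np.uint8)
n,l,st,c=cv2.connectedComponentsWithStats(m);k=1+st[1:,4].argmax();v,u=np.nonzero(l==k)
r=cv2.minAreaRect(np.c_[u,v].astype(np.float32));print(r,st[k]);
B=cv2.boxPoints(r);E=np.array([onz(p,x,.07) for x in B]);print(E.round(4).tolist(),E.mean(0))
cv2.imwrite("pics/w1.png",p["image"][:,:,::-1])
```

```text
[ 0.485 -0.237  0.181] [[0.251, 0.968, 0.003], [0.968, -0.251, -0.004], [-0.003, 0.004, -1.0]] [ 0.49932802 -0.16509035  0.32615762] [[0.97, 0.24, 0.07], [-0.25, 0.93, 0.26], [0.0, -0.27, 0.96]]
((312.0, 185.0), (164.0, 22.0), 90.0) [ 301  103   23  165 2985]
[[0.4873, -0.1632, 0.07], [0.5035, -0.1673, 0.07], [0.4698, -0.3012, 0.07], [0.4512, -0.2964, 0.07]] [ 0.4779651  -0.23201014  0.07      ]
```

View pics/w1.png

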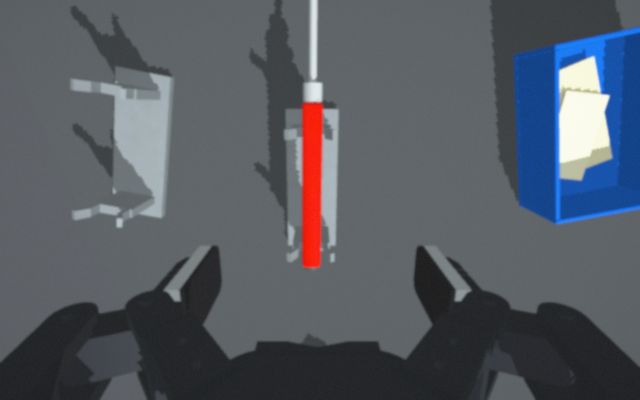

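The wrist view shows the handle centred at (312,185), lined up with the tool and lying between the forks. The tray on the right and a second rest on the left are both clear of it.

Request:
drive_tool([
  {"tx":0,"ty":0,"tz":0.03,"ax":0,"ay":0,"az":0,"gripper":1},
  {"tx":0,"ty":-0.003,"tz":0.03,"ax":0,"ay":0,"az":0,"gripper":1},
  {"tx":0,"ty":0,"tz":0.02,"ax":0,"ay":0,"az":0,"gripper":1},
  {"tx":0,"ty":0,"tz":0,"ax":0,"ay":0,"az":0,"gripper":1},
  {"tx":0,"ty":0,"tz":0,"ax":0,"ay":0,"az":0,"gripper":1},
])

```text
clock: 3.95
eef_pos: [0.4784, -0.2297, 0.1041]
eef_rot: [[0.248, 0.969, 0.001], [0.969, -0.248, -0.001], [-0.0, 0.001, -1.0]]
contact_force: [0.5, -0.4, -0.3]
width: 0.0855
```

Run:
```python
from h import *
from workcell import *
s=state();print(np.round(s["eef_pos"],4),np.round(s["eef_rot"],3).tolist(),np.round(s["contact_force"],1))
plan(s,(.4785,-.232,.040),toolR(1.316),3)
```

```text
[ 0.4784 -0.2297  0.1041] [[0.248, 0.969, 0.001], [0.969, -0.248, -0.001], [-0.0, 0.001, -1.0]] [ 0.5 -0.4 -0.3]
t [-0.0007, 0.0002, 0.0214] a [0.0, 0.0, 0.001]
t [-0.0007, 0.0002, 0.0214] a [0.0, 0.0, 0.001]
t [-0.0007, 0.0002, 0.0214] a [0.0, 0.0, 0.001]
```

Request:
drive_tool([
  {"tx":-0.001,"ty":0,"tz":0.021,"ax":0,"ay":0,"az":0.001,"gripper":1},
  {"tx":-0.001,"ty":0,"tz":0.021,"ax":0,"ay":0,"az":0.001,"gripper":1},
  {"tx":0,"ty":0,"tz":0.021,"ax":0,"ay":0,"az":0,"gripper":1},
  {"tx":0,"ty":0,"tz":0,"ax":0,"ay":0,"az":0,"gripper":1},
  {"tx":0,"ty":0,"tz":0,"ax":0,"ay":0,"az":0,"gripper":0},
  {"tx":0,"ty":0,"tz":0,"ax":0,"ay":0,"az":0,"gripper":0},
  {"tx":0,"ty":0,"tz":0,"ax":0,"ay":0,"az":0,"gripper":0},
  {"tx":0,"ty":0,"tz":0,"ax":0,"ay":0,"az":0,"gripper":0},
  {"tx":0,"ty":0,"tz":0,"ax":0,"ay":0,"az":0,"gripper":0},
  {"tx":0,"ty":0,"tz":0,"ax":0,"ay":0,"az":0,"gripper":0},
])

```text
clock: 5.2
eef_pos: [0.4778, -0.2317, 0.0409]
eef_rot: [[0.25, 0.968, 0.001], [0.968, -0.25, -0.001], [-0.0, 0.001, -1.0]]
contact_force: [-0.7, 0.2, 5.9]
width: 0.015
```

Request:
drive_tool([
  {"tx":0,"ty":0,"tz":-0.015,"ax":0,"ay":0,"az":0,"gripper":0},
  {"tx":0,"ty":0,"tz":-0.035,"ax":0,"ay":0,"az":0,"gripper":0},
  {"tx":0,"ty":0,"tz":-0.05,"ax":0,"ay":0,"az":0,"gripper":0},
  {"tx":0,"ty":0,"tz":-0.055,"ax":0,"ay":0,"az":0,"gripper":0},
  {"tx":0,"ty":0,"tz":-0.055,"ax":0,"ay":0,"az":0,"gripper":0},
  {"tx":0,"ty":0,"tz":-0.05,"ax":0,"ay":0,"az":0,"gripper":0},
  {"tx":0,"ty":0,"tz":0,"ax":0,"ay":0,"az":0,"gripper":0},
])

```text
clock: 6.08
eef_pos: [0.4791, -0.2325, 0.3052]
eef_rot: [[0.25, 0.968, 0.007], [0.968, -0.25, -0.005], [-0.003, 0.008, -1.0]]
contact_force: [-0.0, 0.7, -0.6]
width: 0.015
```

Run:
```python
from h import *
from workcell import *
s=state();print(np.round(s["eef_pos"],4),np.round(s["contact_force"],1),s["width"])
plan(s,(.509,.05,.30),toolR(1.585),8)
```

```text
[ 0.4791 -0.2325  0.3052] [-0.   0.7 -0.6] 0.014992273451671265
t [0.0351, -0.0052, 0.0005] a [0.001, 0.0, -0.033]
t [0.0353, -0.004, 0.0005] a [0.001, 0.0, -0.033]
t [0.0354, -0.0029, 0.0006] a [0.001, 0.0, -0.033]
t [0.0355, -0.0017, 0.0006] a [0.001, 0.0, -0.033]
t [0.0355, -0.0005, 0.0006] a [0.001, 0.0, -0.033]
t [0.0355, 0.0007, 0.0006] a [0.001, 0.0, -0.033]
t [0.0355, 0.0019, 0.0006] a [0.001, 0.0, -0.033]
t [0.0354, 0.0031, 0.0006] a [0.001, 0.0, -0.033]
```

Request:
drive_tool([
  {"tx":0.035,"ty":-0.005,"tz":0,"ax":0,"ay":0,"az":-0.034,"gripper":0},
  {"tx":0.035,"ty":-0.004,"tz":0,"ax":0,"ay":0,"az":-0.034,"gripper":0},
  {"tx":0.035,"ty":-0.003,"tz":0,"ax":0,"ay":0,"az":-0.034,"gripper":0},
  {"tx":0.035,"ty":-0.002,"tz":0,"ax":0,"ay":0,"az":-0.034,"gripper":0},
  {"tx":0.035,"ty":-0.001,"tz":0,"ax":0,"ay":0,"az":-0.033,"gripper":0},
  {"tx":0.035,"ty":0.001,"tz":0,"ax":0,"ay":0,"az":-0.033,"gripper":0},
  {"tx":0.035,"ty":0.002,"tz":0,"ax":0,"ay":0,"az":-0.033,"gripper":0},
  {"tx":0.035,"ty":0.003,"tz":0,"ax":0,"ay":0,"az":-0.033,"gripper":0},
  {"tx":0,"ty":0,"tz":0,"ax":0,"ay":0,"az":0,"gripper":0},
  {"tx":0,"ty":0,"tz":0,"ax":0,"ay":0,"az":0,"gripper":0},
])

```text
clock: 7.32
eef_pos: [0.5056, 0.0478, 0.2996]
eef_rot: [[-0.015, 1.0, -0.002], [1.0, 0.015, -0.0], [-0.0, -0.002, -1.0]]
contact_force: [-1.0, 0.6, -0.9]
width: 0.0148
```

Run:
```python
from h import *
from workcell import *
w=snapshot("wrist");a=snapshot("scene");s=state();np.save("w2.npy",w,allow_pickle=True);np.save("s2.npy",a,allow_pickle=True)
print(np.round(s["eef_pos"],4),np.round(s["eef_rot"],3).tolist(),w["eye"],s["clock"])
A=cv2.resize(a["image"][60:200,300:460],None,fx=3,fy=3,interpolation=cv2.INTER_CUBIC)
W=cv2.resize(w["image"][:260,220:420],None,fx=1.6,fy=1.6,interpolation=cv2.INTER_CUBIC)
c=np.zeros((420,800,3),np.uint8);c[:A.shape[0],:480]=A;c[:W.shape[0],480:800]=W
cv2.imwrite("pics/c2.png",c[:,:,::-1])
```

```text
[0.5059 0.0473 0.2999] [[-0.014, 1.0, -0.001], [1.0, 0.014, -0.0], [-0.0, -0.001, -1.0]] [0.50521149 0.11661385 0.44274289] 7.425
```

View pics/c2.png

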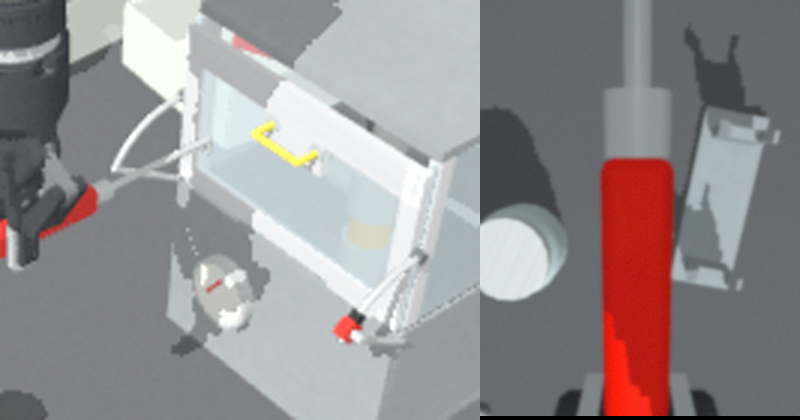

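The scene crop shows the wire ending near crop (205,145), level with the eye bar from (255,133) to (300,162). The wrist crop shows the handle straight in the jaws.

Run:
```python
from h import *
w,s=load("w2"),load("s2")
tip=np.array([.5059-.0026,.0473+.18,.309]);q=proj(s,[tip,tip+[0,0,.010],tip+[.0015,-.11,.010]]);print("pred tip/elbow/handle end",((q-[300,60])*3).round(0).tolist());print("wrist",proj(w,[tip,tip+[0,0,.01],tip+[.0015,-.11,.01]]).round(0).tolist())
# bar refit in this image: crop/3
from fit import *
c=lambda x,y:np.array((x/3+300,y/3+60))
g=[.5047,.3329,1.5846,.0734,-.0018]
print("bar pred crop",[((proj(s,T(g,hp(g[3],.115,.021,g[4]+y)))[0]-[300,60])*3).round(0) for y in(.024,-.024)])
```

```text
pred tip/elbow/handle end [[204.0, 150.0], [205.0, 139.0], [89.0, 196.0]]
wrist [[317.0, -279.0], [317.0, -321.0], [317.0, 99.0]]
bar pred crop [array([256., 136.]), array([299., 165.])]
```

Request:
drive_tool([
  {"tx":0.015,"ty":0.003,"tz":0.008,"ax":0,"ay":0,"az":0,"gripper":0},
  {"tx":0.02,"ty":0,"tz":0,"ax":0,"ay":0,"az":0,"gripper":0},
  {"tx":0.02,"ty":0,"tz":0,"ax":0,"ay":0,"az":0,"gripper":0},
  {"tx":0.015,"ty":0,"tz":0,"ax":0,"ay":0,"az":0,"gripper":0},
  {"tx":0.01,"ty":0,"tz":0,"ax":0,"ay":0,"az":0,"gripper":0},
  {"tx":0.006,"ty":0,"tz":0,"ax":0,"ay":0,"az":0,"gripper":0},
  {"tx":0,"ty":0,"tz":0,"ax":0,"ay":0,"az":0,"gripper":0},
  {"tx":0,"ty":0,"tz":0,"ax":0,"ay":0,"az":0,"gripper":0},
])

```text
clock: 8.43
eef_pos: [0.508, 0.1338, 0.2923]
eef_rot: [[-0.014, 1.0, 0.0], [1.0, 0.014, -0.0], [-0.0, 0.0, -1.0]]
contact_force: [0.4, -0.6, -0.8]
width: 0.0149
```

```bash
cat > look.py <<'E'
import sys
from h import *
from workcell import *
n,x0,y0,x1,y1,f=sys.argv[1],*map(int,sys.argv[2:7])
p=snapshot(sys.argv[7] if len(sys.argv)>7 else "scene");np.save(n+".npy",p,allow_pickle=True);s=state()
print(np.round(s["eef_pos"],4),np.round(s["contact_force"],1),s["clock"])
R=np.array(s["eef_rot"]);P=np.array(s["eef_pos"])
tip=P+R@[.18,0,-.009];q=proj(p,[tip,tip+R@[0,0,-.010]])
print("tip",tip.round(4),"crop px tip/elbow",((q-[x0,y0])*f).round(0).tolist())
cv2.imwrite(f"pics/{n}.png",cv2.resize(p["image"][y0:y1,x0:x1],None,fx=f,fy=f,interpolation=cv2.INTER_CUBIC)[:,:,::-1])
E
python3 look.py s3 350 70 450 190 5
```

```text
[0.508  0.1337 0.2923] [-0.1 -0.  -1. ] 8.475
tip [0.5054 0.3137 0.3013] crop px tip/elbow [[232.0, 149.0], [234.0, 131.0]]
```

View pics/s3.png

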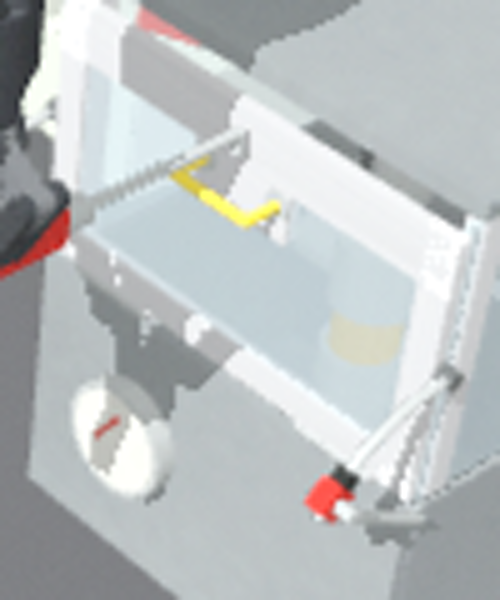

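Here the beak appears near crop (243,145) just above the bar, which runs from (172,178) to (243,222). That is slightly further forward than predicted, so I'll zoom in for a precise relative measurement.

Run:
```python
from h import *
p=load("s3");x0,y0,f=378,88,18
im=cv2.resize(p["image"][y0:y0+33,x0:x0+40],None,fx=f,fy=f,interpolation=cv2.INTER_CUBIC)
im=cv2.convertScaleAbs(im,alpha=1.4,beta=-90)
tip=np.array([.5054,.3137,.3013])
cv2.imwrite("pics/z.png",im[:,:,::-1])
for n,x in dict(elbow=tip+[0,0,.01],tip=tip,wire=tip+[.0003,-.02,.01]).items(): print(n,((proj(p,x)[0]+.5-[x0,y0])*f).round())
```

```text
elbow [349. 156.]
tip [340. 221.]
wire [236. 211.]
```

View pics/z.png

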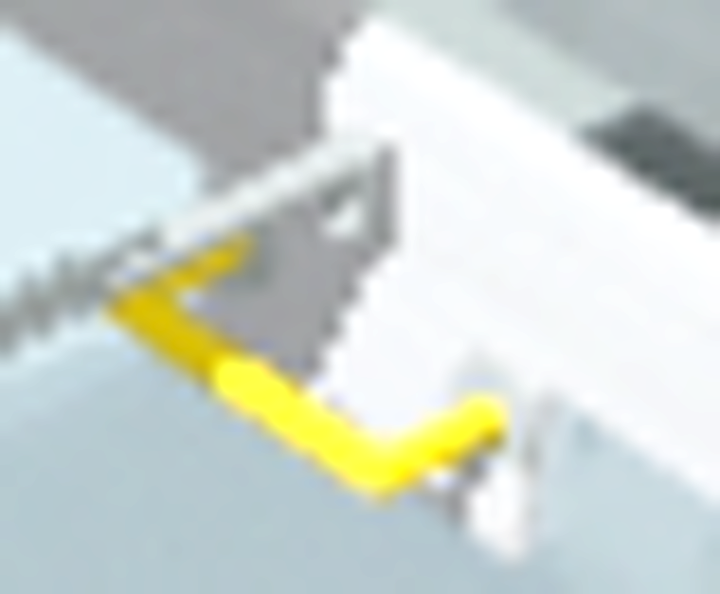

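Run:
```python
from h import *
p=load("s3");c=lambda x,y:np.array((x/18+378-.5,y/18+88-.5))
for zt in(.298,.3013,.304): print("tip",zt,onz(p,c(379,220),zt).round(4),"elb",onz(p,c(381,158),zt+.01).round(4))
for zb in(.2765,.278,.280): print("bar",zb,onz(p,c(250,388),zb).round(4),onz(p,c(128,303),zb).round(4),onz(p,c(372,473),zb).round(4))
```

```text
tip 0.298 [0.505  0.3216 0.298 ] elb [0.505  0.3203 0.308 ]
tip 0.3013 [0.5082 0.318  0.3013] elb [0.5083 0.3166 0.3113]
tip 0.304 [0.5109 0.315  0.304 ] elb [0.511  0.3136 0.314 ]
bar 0.2765 [0.5012 0.3057 0.2765] [0.4778 0.3058 0.2765] [0.5241 0.3055 0.2765]
bar 0.278 [0.5026 0.3041 0.278 ] [0.4792 0.3043 0.278 ] [0.5255 0.3039 0.278 ]
bar 0.28 [0.5045 0.302  0.28  ] [0.4812 0.3022 0.28  ] [0.5273 0.3018 0.28  ]
```

The zoom shows the beak axis at (380,150–240), which puts it about 13 mm behind the bar's centre line and about 5 mm sideways. Next I lower it with slight corrections.

Request:
drive_tool([
  {"tx":-0.002,"ty":-0.004,"tz":0.003,"ax":0,"ay":0,"az":0,"gripper":0},
  {"tx":0,"ty":0,"tz":0.003,"ax":0,"ay":0,"az":0,"gripper":0},
  {"tx":0,"ty":0,"tz":0.003,"ax":0,"ay":0,"az":0,"gripper":0},
  {"tx":0,"ty":0,"tz":0.003,"ax":0,"ay":0,"az":0,"gripper":0},
  {"tx":0,"ty":0,"tz":0.002,"ax":0,"ay":0,"az":0,"gripper":0},
  {"tx":0,"ty":0,"tz":0.002,"ax":0,"ay":0,"az":0,"gripper":0},
  {"tx":0,"ty":0,"tz":0,"ax":0,"ay":0,"az":0,"gripper":0},
  {"tx":0,"ty":0,"tz":0,"ax":0,"ay":0,"az":0,"gripper":0},
])

```text
clock: 9.48
eef_pos: [0.504, 0.1321, 0.2764]
eef_rot: [[-0.015, 1.0, 0.0], [1.0, 0.015, 0.0], [-0.0, 0.0, -1.0]]
contact_force: [0.2, -0.5, -2.0]
width: 0.0153
```

Request:
drive_tool([
  {"tx":0,"ty":0,"tz":0.002,"ax":0,"ay":0,"az":0,"gripper":0},
  {"tx":0,"ty":0,"tz":0.002,"ax":0,"ay":0,"az":0,"gripper":0},
  {"tx":0,"ty":0,"tz":0.001,"ax":0,"ay":0,"az":0,"gripper":0},
  {"tx":0,"ty":0,"tz":0,"ax":0,"ay":0,"az":0,"gripper":0},
  {"tx":0,"ty":0,"tz":0,"ax":0,"ay":0,"az":0,"gripper":0},
])

```text
clock: 10.1
eef_pos: [0.504, 0.1321, 0.2713]
eef_rot: [[-0.015, 1.0, 0.0], [1.0, 0.015, 0.0], [0.0, 0.0, -1.0]]
contact_force: [0.1, 0.5, -0.6]
width: 0.0151
```

Request:
drive_tool([
  {"tx":0,"ty":0,"tz":0.001,"ax":0,"ay":0,"az":0,"gripper":0},
  {"tx":0,"ty":0,"tz":0.001,"ax":0,"ay":0,"az":0,"gripper":0},
  {"tx":0,"ty":0,"tz":0.001,"ax":0,"ay":0,"az":0,"gripper":0},
  {"tx":0,"ty":0,"tz":0,"ax":0,"ay":0,"az":0,"gripper":0},
  {"tx":0,"ty":0,"tz":0,"ax":0,"ay":0,"az":0,"gripper":0},
])

```text
clock: 10.72
eef_pos: [0.504, 0.1321, 0.2683]
eef_rot: [[-0.015, 1.0, 0.0], [1.0, 0.015, -0.0], [-0.0, 0.0, -1.0]]
contact_force: [-0.5, -0.4, 0.1]
width: 0.0149
```

```bash
python3 look.py s4 374 84 419 121 17
python3 - <<'E'
from workcell import *
print(state()["contact_force"],state()["moment"])
E
```

```text
[0.504  0.132  0.2683] [-0.1  0.1  0.3] 10.775
tip [0.5013 0.312  0.2773] crop px tip/elbow [[330.0, 405.0], [339.0, 345.0]]
[-0.06621143  0.11873392  0.27612735] [ 0.02494098 -0.0027489   0.0036309 ]
```

View pics/s4.png

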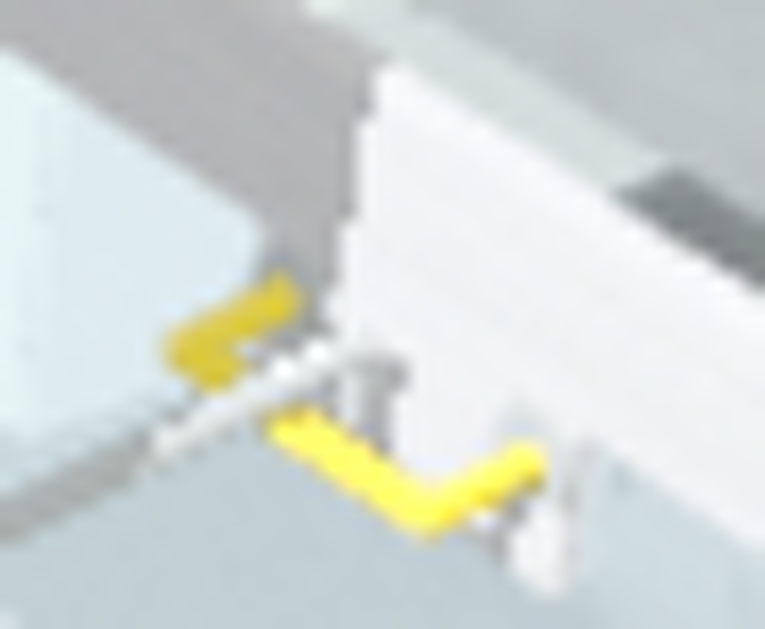

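The wire crosses over the bar near (240,400) and the beak sits behind it, so it is hooked. Now I pull lightly to find contact.

Request:
drive_tool([
  {"tx":-0.002,"ty":0,"tz":0.0005,"ax":0,"ay":0,"az":0,"gripper":0},
  {"tx":-0.002,"ty":0,"tz":0,"ax":0,"ay":0,"az":0,"gripper":0},
  {"tx":-0.001,"ty":0,"tz":0,"ax":0,"ay":0,"az":0,"gripper":0},
  {"tx":0,"ty":0,"tz":0,"ax":0,"ay":0,"az":0,"gripper":0},
  {"tx":0,"ty":0,"tz":0,"ax":0,"ay":0,"az":0,"gripper":0},
])

```text
clock: 11.4
eef_pos: [0.504, 0.127, 0.2678]
eef_rot: [[-0.015, 1.0, 0.0], [1.0, 0.015, 0.0], [-0.0, 0.0, -1.0]]
contact_force: [0.2, 0.2, -0.9]
width: 0.0152
```

Request:
drive_tool([
  {"tx":-0.001,"ty":0,"tz":0,"ax":0,"ay":0,"az":0,"gripper":0},
  {"tx":-0.001,"ty":0,"tz":0,"ax":0,"ay":0,"az":0,"gripper":0},
  {"tx":-0.001,"ty":0,"tz":0,"ax":0,"ay":0,"az":0,"gripper":0},
  {"tx":0,"ty":0,"tz":0,"ax":0,"ay":0,"az":0,"gripper":0},
])

```text
clock: 11.9
eef_pos: [0.504, 0.1244, 0.2677]
eef_rot: [[-0.015, 1.0, -0.0], [1.0, 0.015, 0.001], [0.001, -0.0, -1.0]]
contact_force: [0.2, 4.2, -1.7]
width: 0.015
```

```bash
cat > arc.py <<'E'
import sys
from h import *
from workcell import *
Y0,Z0,U,W=.3329,.165,.178,.0105
def tcp(th,ph,du=0,dw=0):
    b=np.array([.504+.0027,Y0-.115*np.sin(th)-.021*np.cos(th),Z0+.115*np.cos(th)-.021*np.sin(th)])
    return b-toolR(1.5858,ph)@[U+du,0,-W-dw]
def rows(p,R,seq):
    for th,ph in seq:
        q,R1=tcp(th,ph),toolR(1.5858,ph); w=(Ro.from_matrix(R).inv()*Ro.from_matrix(R1)).as_rotvec()
        print("th %.3f"%th,(R.T@(q-p)).round(4).tolist(),w.round(3).tolist()); p,R=q,R1
if __name__=="__main__":
    s=state();a,b,n,p0,p1=map(float,sys.argv[1:])
    ths=np.linspace(a,b,int(n)+1)[1:];phs=np.linspace(p0,p1,int(n)+1)[1:]
    P,R=np.array(s["eef_pos"]),np.array(s["eef_rot"])
    print("model at a:",tcp(a,p0).round(4),"now",P.round(4),np.round(s["contact_force"],1),"joints",np.round(s["joint_positions"],2))
    rows(P,R,zip(ths,phs))
E
python3 arc.py .08 .35 11 0 .2
```

```text
model at a: [0.5094 0.1248 0.2675] now [0.504  0.1244 0.2677] [ 0.2  4.2 -1.7] joints [ 0.1   0.25 -0.21  1.12  0.    1.65]
th 0.105 [-0.0022, 0.0053, 0.0043] [-0.0, 0.017, 0.0]
th 0.129 [-0.0025, -0.0, 0.004] [0.0, 0.018, -0.0]
th 0.154 [-0.0025, -0.0, 0.004] [-0.0, 0.018, 0.0]
th 0.178 [-0.0025, -0.0, 0.0041] [0.0, 0.018, -0.0]
th 0.203 [-0.0025, -0.0, 0.0041] [0.0, 0.018, 0.0]
th 0.227 [-0.0025, -0.0, 0.0041] [-0.0, 0.018, -0.0]
th 0.252 [-0.0025, -0.0, 0.0041] [0.0, 0.018, -0.0]
th 0.276 [-0.0025, -0.0, 0.0041] [-0.0, 0.018, 0.0]
th 0.301 [-0.0025, -0.0, 0.0041] [0.0, 0.018, -0.0]
th 0.325 [-0.0025, -0.0, 0.0042] [-0.0, 0.018, 0.0]
th 0.350 [-0.0025, -0.0, 0.0042] [0.0, 0.018, 0.0]
```

Request:
drive_tool([
  {"tx":-0.0022,"ty":0,"tz":0.004,"ax":0,"ay":0.018,"az":0,"gripper":0},
  {"tx":-0.0025,"ty":0,"tz":0.004,"ax":0,"ay":0.018,"az":0,"gripper":0},
  {"tx":-0.0025,"ty":0,"tz":0.004,"ax":0,"ay":0.018,"az":0,"gripper":0},
  {"tx":-0.0025,"ty":0,"tz":0.004,"ax":0,"ay":0.018,"az":0,"gripper":0},
  {"tx":-0.0025,"ty":0,"tz":0.004,"ax":0,"ay":0.018,"az":0,"gripper":0},
  {"tx":-0.0025,"ty":0,"tz":0.004,"ax":0,"ay":0.018,"az":0,"gripper":0},
  {"tx":0,"ty":0,"tz":0,"ax":0,"ay":0,"az":0,"gripper":0},
])

```text
clock: 12.78
eef_pos: [0.5041, 0.1097, 0.2428]
eef_rot: [[-0.014, 1.0, -0.002], [0.994, 0.014, 0.107], [0.107, -0.001, -0.994]]
contact_force: [0.0, 1.4, 0.1]
width: 0.0155
```

```bash
python3 arc.py .22 .45 10 .108 .32; python3 look.py s5 340 60 460 190 4|tail -1
```

```text
model at a: [0.5093 0.1115 0.243 ] now [0.5041 0.1097 0.2428] [0.  1.4 0.1] joints [ 0.01  0.25 -0.28  1.05  0.11  1.56]
th 0.243 [-0.0006, 0.0052, 0.0046] [-0.0, 0.022, -0.001]
th 0.266 [-0.0023, -0.0, 0.0046] [0.0, 0.021, 0.0]
th 0.289 [-0.0023, -0.0, 0.0046] [-0.0, 0.021, 0.0]
th 0.312 [-0.0023, -0.0, 0.0046] [0.0, 0.021, -0.0]
th 0.335 [-0.0023, -0.0, 0.0046] [0.0, 0.021, 0.0]
th 0.358 [-0.0023, -0.0, 0.0046] [-0.0, 0.021, 0.0]
th 0.381 [-0.0023, -0.0, 0.0046] [0.0, 0.021, -0.0]
th 0.404 [-0.0023, -0.0, 0.0046] [0.0, 0.021, 0.0]
th 0.427 [-0.0023, -0.0, 0.0046] [0.0, 0.021, 0.0]
th 0.450 [-0.0023, -0.0, 0.0046] [-0.0, 0.021, -0.0]
tip [0.5017 0.2877 0.2712] crop px tip/elbow [[183.0, 215.0], [183.0, 202.0]]
```

```bash
cat > bar.py <<'E'
import sys
from h import *
from fit import T,hp
from scipy.optimize import minimize_scalar
def theta(p):
    im=p["image"].astype(int);m=((im[...,0]>140)&(im[...,1]>120)&(im[...,2]<110)&(im[...,0]-im[...,2]>70)).astype(np.uint8)
    m[:70]=0;m[200:]=0;m[:,:330]=0;m[:,460:]=0
    v,u=np.nonzero(m);uv=np.c_[u,v].astype(float)
    def cost(th):
        g=[.5047,.3329,1.5846];Y=np.linspace(-.024,.024,25)-.0018
        L=np.array([hp(th,.115,.021,y) for y in Y]+[hp(th,.115,o,y) for y in(Y[0],Y[-1]) for o in np.linspace(.004,.021,9)])
        q=proj(p,T(g,L));d=np.linalg.norm(uv[:,None]-q[None],axis=2);return np.minimum(d.min(1),4).mean()
    t=np.linspace(0,1.2,241);c=[cost(x) for x in t];i=int(np.argmin(c));return len(u),t[i],c[i]
if __name__=="__main__":
    for n in sys.argv[1:]: print(n,theta(load(n)))
E
python3 bar.py s3 s5
```

```text
s3 (27, np.float64(0.065), np.float64(0.7066975618617588))
s5 (25, np.float64(0.23), np.float64(1.2862301732554218))
```

Request:
drive_tool([
  {"tx":-0.0015,"ty":0,"tz":0.0046,"ax":0,"ay":0.021,"az":0,"gripper":0},
  {"tx":-0.0023,"ty":0,"tz":0.0046,"ax":0,"ay":0.021,"az":0,"gripper":0},
  {"tx":-0.0023,"ty":0,"tz":0.0046,"ax":0,"ay":0.021,"az":0,"gripper":0},
  {"tx":-0.0023,"ty":0,"tz":0.0046,"ax":0,"ay":0.021,"az":0,"gripper":0},
  {"tx":-0.0023,"ty":0,"tz":0.0046,"ax":0,"ay":0.021,"az":0,"gripper":0},
  {"tx":-0.0023,"ty":0,"tz":0.0046,"ax":0,"ay":0.021,"az":0,"gripper":0},
  {"tx":-0.0023,"ty":0,"tz":0.0046,"ax":0,"ay":0.021,"az":0,"gripper":0},
  {"tx":-0.0023,"ty":0,"tz":0.0046,"ax":0,"ay":0.021,"az":0,"gripper":0},
  {"tx":-0.0023,"ty":0,"tz":0.0046,"ax":0,"ay":0.021,"az":0,"gripper":0},
  {"tx":-0.0023,"ty":0,"tz":0.0046,"ax":0,"ay":0.021,"az":0,"gripper":0},
  {"tx":0,"ty":0,"tz":0,"ax":0,"ay":0,"az":0,"gripper":0},
])

```text
clock: 14.2
eef_pos: [0.5042, 0.0973, 0.193]
eef_rot: [[-0.013, 1.0, -0.006], [0.95, 0.014, 0.312], [0.312, -0.001, -0.95]]
contact_force: [0.4, 0.5, 1.6]
width: 0.0151
```

```bash
python3 look.py s6 340 60 460 190 4; python3 bar.py s6;  python3 arc.py .45 .62 8 .32 .5
```

```text
[0.5044 0.0973 0.1933] [ 0.4 -0.7  1.4] 14.25
tip [0.502  0.2655 0.2579] crop px tip/elbow [[153.0, 248.0], [150.0, 237.0]]
s6 (37, np.float64(0.45), np.float64(2.5497895167238007))
model at a: [0.5092 0.0983 0.1935] now [0.5044 0.0973 0.1933] [ 0.4 -0.7  1.4] joints [-0.14  0.3  -0.37  0.95  0.31  1.41]
th 0.471 [-0.0011, 0.0048, 0.0049] [-0.0, 0.026, -0.001]
th 0.492 [-0.0021, -0.0, 0.0048] [0.0, 0.022, 0.0]
th 0.514 [-0.0021, -0.0, 0.0048] [-0.0, 0.023, -0.0]
th 0.535 [-0.0021, -0.0, 0.0048] [0.0, 0.023, -0.0]
th 0.556 [-0.0021, -0.0, 0.0048] [-0.0, 0.022, 0.0]
th 0.578 [-0.0021, -0.0, 0.0048] [-0.0, 0.023, 0.0]
th 0.599 [-0.0021, -0.0, 0.0048] [-0.0, 0.023, -0.0]
th 0.620 [-0.0021, -0.0, 0.0048] [-0.0, 0.022, 0.0]
```

View pics/s6.png

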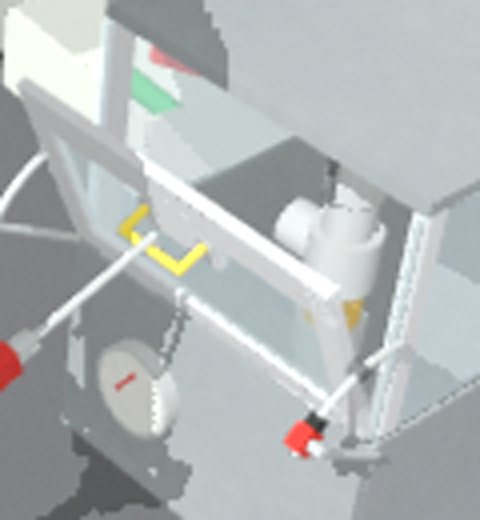

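The hatch is about 0.45 rad open, with the hook over the eye bar near (150,240) and the red stop at (305,435). I'll carry on along the arc.

Request:
drive_tool([
  {"tx":-0.0018,"ty":0,"tz":0.0042,"ax":0,"ay":0.023,"az":0,"gripper":0},
  {"tx":-0.0021,"ty":0,"tz":0.0048,"ax":0,"ay":0.023,"az":0,"gripper":0},
  {"tx":-0.0021,"ty":0,"tz":0.0048,"ax":0,"ay":0.023,"az":0,"gripper":0},
  {"tx":-0.0021,"ty":0,"tz":0.0048,"ax":0,"ay":0.023,"az":0,"gripper":0},
  {"tx":-0.0021,"ty":0,"tz":0.0048,"ax":0,"ay":0.023,"az":0,"gripper":0},
  {"tx":-0.0021,"ty":0,"tz":0.0048,"ax":0,"ay":0.023,"az":0,"gripper":0},
  {"tx":-0.0021,"ty":0,"tz":0.0048,"ax":0,"ay":0.023,"az":0,"gripper":0},
  {"tx":-0.0021,"ty":0,"tz":0.0048,"ax":0,"ay":0.023,"az":0,"gripper":0},
  {"tx":0,"ty":0,"tz":0,"ax":0,"ay":0,"az":0,"gripper":0},
])

```text
clock: 15.38
eef_pos: [0.5042, 0.0969, 0.1517]
eef_rot: [[-0.012, 1.0, -0.008], [0.877, 0.014, 0.481], [0.481, -0.001, -0.877]]
contact_force: [0.5, -1.5, 1.4]
width: 0.015
```

```bash
sed -i 's/m\[:,460:\]=0/m[:,410:]=0/' bar.py; python3 look.py s7 340 60 460 190 4; python3 bar.py s5 s6 s7;  python3 arc.py .62 .72 6 .5 .5
```

```text
[0.5044 0.0969 0.1519] [-0.  -1.9  1. ] 15.425
tip [0.5022 0.2504 0.2463] crop px tip/elbow [[132.0, 274.0], [127.0, 265.0]]
s5 (25, np.float64(0.23), np.float64(1.2862301732554218))
s6 (23, np.float64(0.45), np.float64(1.6670527008165497))
s7 (32, np.float64(0.64), np.float64(1.7967187074571154))
model at a: [0.509  0.0978 0.1518] now [0.5044 0.0969 0.1519] [-0.  -1.9  1. ] joints [-0.24  0.39 -0.42  0.89  0.48  1.28]
th 0.637 [-0.0011, 0.0046, 0.0011] [-0.001, -0.001, -0.001]
th 0.653 [-0.0018, -0.0, 0.0006] [0.0, 0.0, 0.0]
th 0.670 [-0.0018, -0.0, 0.0007] [0.0, 0.0, 0.0]
th 0.687 [-0.0018, -0.0, 0.0007] [0.0, 0.0, 0.0]
th 0.703 [-0.0018, -0.0, 0.0007] [0.0, 0.0, 0.0]
th 0.720 [-0.0018, -0.0, 0.0007] [0.0, 0.0, 0.0]
```

Request:
drive_tool([
  {"tx":-0.0018,"ty":0,"tz":0,"ax":0,"ay":0,"az":0,"gripper":0},
  {"tx":-0.0018,"ty":0,"tz":0,"ax":0,"ay":0,"az":0,"gripper":0},
  {"tx":-0.0018,"ty":0,"tz":0.0007,"ax":0,"ay":0,"az":0,"gripper":0},
  {"tx":-0.0018,"ty":0,"tz":0.0007,"ax":0,"ay":0,"az":0,"gripper":0},
  {"tx":0,"ty":0,"tz":0,"ax":0,"ay":0,"az":0,"gripper":0},
])

```text
clock: 16.05
eef_pos: [0.5044, 0.0917, 0.1476]
eef_rot: [[-0.013, 1.0, -0.007], [0.877, 0.015, 0.481], [0.481, -0.0, -0.877]]
contact_force: [0.3, 0.7, 2.4]
width: 0.0153
```

```bash
python3 look.py s8 340 60 460 190 4; python3 bar.py s8;  python3 arc.py .71 .80 6 .5 .5
```

```text
[0.5045 0.0917 0.1476] [0.  0.6 0.8] 16.1
tip [0.5022 0.2452 0.242 ] crop px tip/elbow [[125.0, 283.0], [120.0, 274.0]]
s8 (35, np.float64(0.6950000000000001), np.float64(1.8046505291963733))
model at a: [0.509  0.0909 0.144 ] now [0.5045 0.0917 0.1476] [0.  0.6 0.8] joints [-0.25  0.4  -0.43  0.89  0.48  1.27]
th 0.725 [-0.0042, 0.0045, 0.0034] [-0.0, -0.002, -0.0]
th 0.740 [-0.0016, -0.0, 0.0007] [0.0, 0.0, 0.0]
th 0.755 [-0.0016, -0.0, 0.0007] [0.0, 0.0, 0.0]
th 0.770 [-0.0016, -0.0, 0.0008] [0.0, 0.0, 0.0]
th 0.785 [-0.0016, -0.0, 0.0008] [0.0, 0.0, 0.0]
th 0.800 [-0.0016, -0.0, 0.0008] [0.0, 0.0, 0.0]
```

Request:
drive_tool([
  {"tx":-0.0016,"ty":0,"tz":0.0007,"ax":0,"ay":0,"az":0,"gripper":0},
  {"tx":-0.0016,"ty":0,"tz":0.0007,"ax":0,"ay":0,"az":0,"gripper":0},
  {"tx":-0.0016,"ty":0,"tz":0.0007,"ax":0,"ay":0,"az":0,"gripper":0},
  {"tx":-0.0016,"ty":0,"tz":0.0007,"ax":0,"ay":0,"az":0,"gripper":0},
  {"tx":0,"ty":0,"tz":0,"ax":0,"ay":0,"az":0,"gripper":0},
])

```text
clock: 16.73
eef_pos: [0.5046, 0.0874, 0.142]
eef_rot: [[-0.013, 1.0, -0.007], [0.877, 0.015, 0.481], [0.481, -0.0, -0.877]]
contact_force: [-0.8, 0.6, 1.0]
width: 0.0152
```

Request:
drive_tool([
  {"tx":-0.0016,"ty":0,"tz":0.0007,"ax":0,"ay":0,"az":0,"gripper":0},
  {"tx":-0.0016,"ty":0,"tz":0.0007,"ax":0,"ay":0,"az":0,"gripper":0},
  {"tx":0,"ty":0,"tz":0,"ax":0,"ay":0,"az":0,"gripper":0},
])

```text
clock: 17.1
eef_pos: [0.5046, 0.0853, 0.1393]
eef_rot: [[-0.013, 1.0, -0.007], [0.877, 0.015, 0.481], [0.481, -0.0, -0.877]]
contact_force: [-0.4, -0.0, 1.0]
width: 0.0151
```

```bash
python3 look.py s9 340 60 460 190 5; python3 bar.py s9;  python3 arc.py .78 .86 6 .5 .5
```

```text
[0.5046 0.0853 0.1393] [ 0.2 -0.4  0.8] 17.15
tip [0.5024 0.2388 0.2338] crop px tip/elbow [[145.0, 373.0], [138.0, 362.0]]
s9 (46, np.float64(0.785), np.float64(1.8991233299237593))
model at a: [0.509  0.0859 0.1374] now [0.5046 0.0853 0.1393] [ 0.2 -0.4  0.8] joints [-0.26  0.41 -0.43  0.88  0.48  1.26]
th 0.793 [-0.0018, 0.0043, 0.0026] [-0.0, -0.002, -0.0]
th 0.807 [-0.0014, -0.0, 0.0007] [0.0, 0.0, 0.0]
th 0.820 [-0.0014, -0.0, 0.0007] [0.0, 0.0, 0.0]
th 0.833 [-0.0014, -0.0, 0.0008] [0.0, 0.0, 0.0]
th 0.847 [-0.0014, -0.0, 0.0008] [0.0, 0.0, 0.0]
th 0.860 [-0.0013, -0.0, 0.0008] [0.0, 0.0, 0.0]
```

View pics/s9.png

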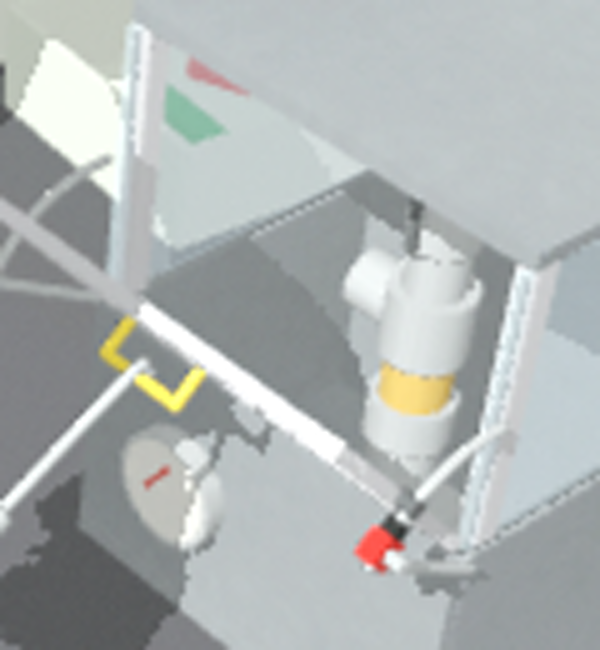

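The hook is still in the eye at (140,370). The hatch pin at (410,495) is close above the black plunger at (397,525), so stop contact is near and I go in small steps.

Request:
drive_tool([
  {"tx":-0.0015,"ty":0,"tz":0.001,"ax":0,"ay":0,"az":0,"gripper":0},
  {"tx":-0.0014,"ty":0,"tz":0.0008,"ax":0,"ay":0,"az":0,"gripper":0},
  {"tx":0,"ty":0,"tz":0,"ax":0,"ay":0,"az":0,"gripper":0},
])

```text
clock: 17.52
eef_pos: [0.5047, 0.0836, 0.1363]
eef_rot: [[-0.013, 1.0, -0.007], [0.877, 0.015, 0.481], [0.481, -0.0, -0.877]]
contact_force: [0.3, -1.0, 1.3]
width: 0.0151
```

Request:
drive_tool([
  {"tx":-0.0014,"ty":0,"tz":0.0007,"ax":0,"ay":0,"az":0,"gripper":0},
  {"tx":0,"ty":0,"tz":0,"ax":0,"ay":0,"az":0,"gripper":0},
  {"tx":0,"ty":0,"tz":0,"ax":0,"ay":0,"az":0,"gripper":0},
])

```text
clock: 17.9
eef_pos: [0.5047, 0.0828, 0.1352]
eef_rot: [[-0.013, 1.0, -0.007], [0.877, 0.015, 0.481], [0.481, -0.0, -0.877]]
contact_force: [0.6, -0.7, 1.5]
width: 0.0151
```

Request:
drive_tool([
  {"tx":-0.0014,"ty":0,"tz":0.0007,"ax":0,"ay":0,"az":0,"gripper":0},
  {"tx":0,"ty":0,"tz":0,"ax":0,"ay":0,"az":0,"gripper":0},
  {"tx":0,"ty":0,"tz":0,"ax":0,"ay":0,"az":0,"gripper":0},
])

```text
clock: 18.27
eef_pos: [0.5047, 0.0822, 0.134]
eef_rot: [[-0.013, 1.0, -0.007], [0.876, 0.015, 0.481], [0.482, 0.0, -0.876]]
contact_force: [-0.1, 1.1, 2.4]
width: 0.0152
```

Request:
drive_tool([
  {"tx":-0.0012,"ty":0,"tz":0.0006,"ax":0,"ay":0,"az":0,"gripper":0},
  {"tx":0,"ty":0,"tz":0,"ax":0,"ay":0,"az":0,"gripper":0},
  {"tx":0,"ty":0,"tz":0,"ax":0,"ay":0,"az":0,"gripper":0},
])

```text
clock: 18.65
eef_pos: [0.5047, 0.0815, 0.1329]
eef_rot: [[-0.013, 1.0, -0.007], [0.876, 0.015, 0.482], [0.482, 0.0, -0.876]]
contact_force: [-0.3, 1.7, 3.0]
width: 0.0155
```

```bash
python3 look.py s10 340 60 460 190 5; python3 bar.py s10;  python3 arc.py .84 .86 2 .5 .5
```

```text
[0.5047 0.0814 0.1329] [-0.8  1.9  3.8] 18.7
tip [0.5024 0.2348 0.2275] crop px tip/elbow [[137.0, 387.0], [131.0, 376.0]]
s10 (43, np.float64(0.835), np.float64(1.930086247255893))
model at a: [0.509  0.0821 0.1316] now [0.5047 0.0814 0.1329] [-0.8  1.9  3.8] joints [-0.27  0.42 -0.44  0.87  0.48  1.25]
th 0.850 [-0.0011, 0.0042, 0.002] [0.0, -0.002, 0.0]
th 0.860 [-0.001, -0.0, 0.0006] [0.0, 0.0, 0.0]
```

Request:
drive_tool([
  {"tx":-0.001,"ty":0,"tz":0.0004,"ax":0,"ay":0,"az":0,"gripper":0},
  {"tx":0,"ty":0,"tz":0,"ax":0,"ay":0,"az":0,"gripper":0},
  {"tx":0,"ty":0,"tz":0,"ax":0,"ay":0,"az":0,"gripper":0},
])

```text
clock: 19.08
eef_pos: [0.5047, 0.0808, 0.132]
eef_rot: [[-0.013, 1.0, -0.007], [0.876, 0.015, 0.482], [0.482, 0.0, -0.876]]
contact_force: [-0.2, 3.2, 4.3]
width: 0.015
```

```bash
python3 look.py s11 395 140 445 180 15; python3 bar.py s11; python3 -c "
from workcell import *
print(state()['contact_force'])"
```

```text
[0.5047 0.0808 0.132 ] [-0.   2.4  3.4] 19.125
tip [0.5024 0.2342 0.2266] crop px tip/elbow [[-417.0, -34.0], [-435.0, -66.0]]
s11 (44, np.float64(0.85), np.float64(1.9061384607528735))
[-0.0413883   2.41097908  3.41052266]
```

View pics/s11.png

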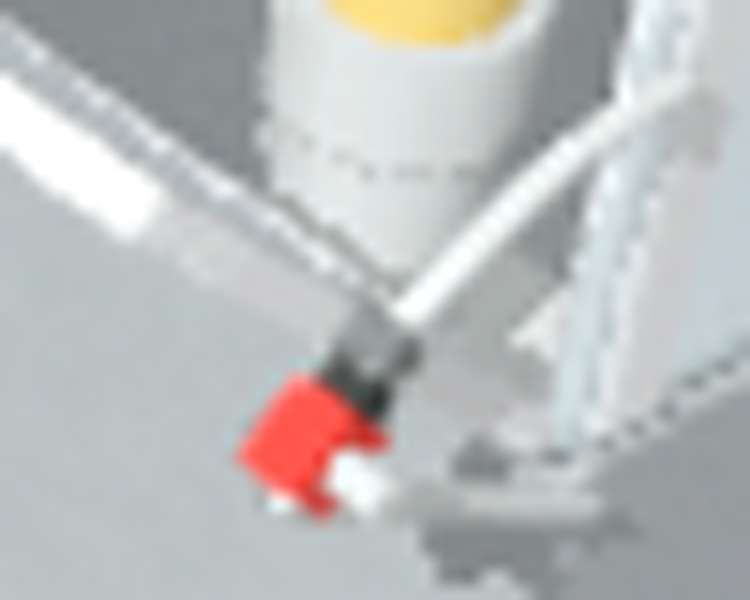

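The pin rests on the black plunger at the red block, crop (350,370). Force is about 5 N. I'll add one small step for margin and then check.

Request:
drive_tool([
  {"tx":-0.0007,"ty":0,"tz":0.0003,"ax":0,"ay":0,"az":0,"gripper":0},
  {"tx":0,"ty":0,"tz":0,"ax":0,"ay":0,"az":0,"gripper":0},
  {"tx":0,"ty":0,"tz":0,"ax":0,"ay":0,"az":0,"gripper":0},
])

```text
clock: 19.5
eef_pos: [0.5047, 0.0803, 0.1314]
eef_rot: [[-0.013, 1.0, -0.007], [0.876, 0.015, 0.481], [0.481, 0.0, -0.876]]
contact_force: [0.6, 4.5, 4.1]
width: 0.015
```

```bash
cat > red.py <<'E'
import sys
from h import *
from bar import theta
R=load("s9")["image"].astype(float)
for n in sys.argv[1:]:
    I=load(n)["image"].astype(float); # dark plunger: count dark pixels near block
    g=I[160:172,408:424].mean(2); print(n,theta(load(n)),"dark",(g<75).sum(),"sum",np.clip(100-g,0,None).sum().round())
E
python3 look.py s12 395 140 445 180 15; python3 red.py s6 s8 s9 s10 s11 s12
```

```text
[0.5047 0.0802 0.1314] [0.4 4.8 4.2] 19.55
tip [0.5024 0.2336 0.226 ] crop px tip/elbow [[-419.0, -29.0], [-438.0, -61.0]]
s6 (23, np.float64(0.45), np.float64(1.6670527008165497)) dark 4 sum 282.0
s8 (35, np.float64(0.6950000000000001), np.float64(1.8046505291963733)) dark 4 sum 290.0
s9 (46, np.float64(0.785), np.float64(1.8991233299237593)) dark 4 sum 293.0
s10 (43, np.float64(0.835), np.float64(1.930086247255893)) dark 3 sum 276.0
s11 (44, np.float64(0.85), np.float64(1.9061384607528735)) dark 3 sum 203.0
s12 (42, np.float64(0.855), np.float64(2.0311770710009016)) dark 3 sum 197.0
```

Request:
drive_tool([
  {"tx":0.001,"ty":0,"tz":-0.0005,"ax":0,"ay":0,"az":0,"gripper":0},
  {"tx":0.001,"ty":0,"tz":-0.001,"ax":0,"ay":0,"az":0,"gripper":0},
  {"tx":0.001,"ty":0,"tz":-0.001,"ax":0,"ay":0,"az":0,"gripper":0},
  {"tx":0,"ty":0,"tz":0,"ax":0,"ay":0,"az":0,"gripper":0},
  {"tx":0,"ty":0,"tz":0,"ax":0,"ay":0,"az":0,"gripper":0},
])

```text
clock: 20.18
eef_pos: [0.5045, 0.0813, 0.1347]
eef_rot: [[-0.013, 1.0, -0.008], [0.877, 0.015, 0.481], [0.481, -0.001, -0.877]]
contact_force: [0.1, 0.1, -0.9]
width: 0.0154
```

```bash
python3 look.py s13 395 140 445 180 15; python3 red.py s12 s13
```

```text
[0.5045 0.0814 0.1347] [ 1.1  0.2 -1.2] 20.225
tip [0.5023 0.2349 0.2292] crop px tip/elbow [[-412.0, -49.0], [-431.0, -81.0]]
s12 (42, np.float64(0.855), np.float64(2.0311770710009016)) dark 3 sum 197.0
s13 (40, np.float64(0.85), np.float64(2.0448609244521223)) dark 3 sum 190.0
```

Request:
drive_tool([
  {"tx":0,"ty":0,"tz":-0.0015,"ax":0,"ay":0,"az":0,"gripper":0},
  {"tx":0,"ty":0,"tz":-0.0015,"ax":0,"ay":0,"az":0,"gripper":0},
  {"tx":0,"ty":0,"tz":-0.0015,"ax":0,"ay":0,"az":0,"gripper":0},
  {"tx":0,"ty":0,"tz":-0.0015,"ax":0,"ay":0,"az":0,"gripper":0},
  {"tx":0,"ty":0,"tz":0,"ax":0,"ay":0,"az":0,"gripper":0},
])

```text
clock: 20.85
eef_pos: [0.5049, 0.0785, 0.1404]
eef_rot: [[-0.013, 1.0, -0.007], [0.877, 0.015, 0.481], [0.481, 0.0, -0.877]]
contact_force: [-0.5, -0.2, -1.4]
width: 0.015
```

Request:
drive_tool([
  {"tx":0,"ty":0,"tz":-0.0015,"ax":0,"ay":0,"az":0,"gripper":0},
  {"tx":-0.0005,"ty":0,"tz":-0.0015,"ax":0,"ay":0,"az":0,"gripper":0},
  {"tx":-0.0005,"ty":0,"tz":-0.0015,"ax":0,"ay":0,"az":0,"gripper":0},
  {"tx":0,"ty":0,"tz":0,"ax":0,"ay":0,"az":0,"gripper":0},
])

```text
clock: 21.35
eef_pos: [0.5049, 0.0755, 0.1438]
eef_rot: [[-0.013, 1.0, -0.007], [0.877, 0.015, 0.481], [0.481, 0.0, -0.877]]
contact_force: [0.4, -0.2, -1.2]
width: 0.015
```

```bash
python3 look.py s14 350 110 400 150 15; python3 red.py s14
```

```text
[0.5048 0.0755 0.1437] [ 0.4 -0.6 -1.5] 21.4
tip [0.5026 0.229  0.2382] crop px tip/elbow [[240.0, 371.0], [220.0, 338.0]]
s14 (39, np.float64(0.845), np.float64(2.1531697104560075)) dark 3 sum 196.0
```

View pics/s14.png

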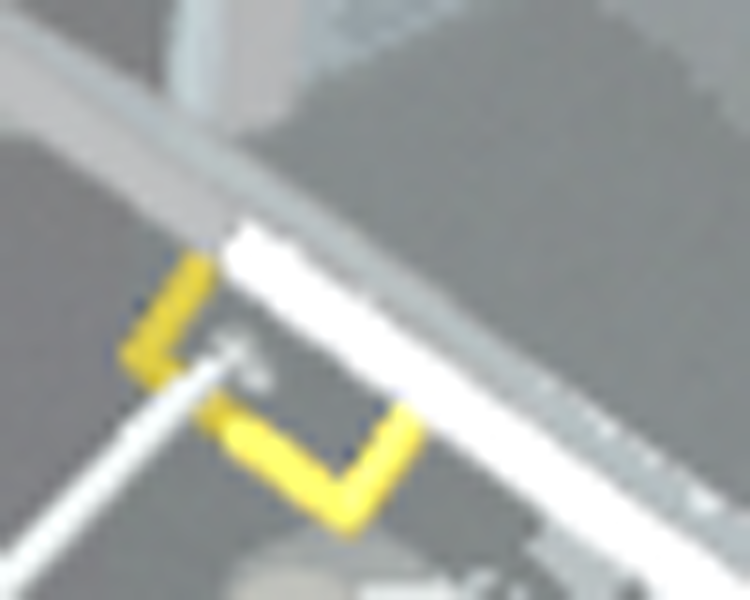

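The elbow is at (235,350), standing over the eye, with the beak end at (265,380) free of the bar. Force equals the rod's weight alone. I'll lift a little more and back out in small steps.

Request:
drive_tool([
  {"tx":-0.001,"ty":0,"tz":-0.002,"ax":0,"ay":0,"az":0,"gripper":0},
  {"tx":-0.0015,"ty":0,"tz":-0.001,"ax":0,"ay":0,"az":0,"gripper":0},
  {"tx":-0.0015,"ty":0,"tz":0,"ax":0,"ay":0,"az":0,"gripper":0},
  {"tx":0,"ty":0,"tz":0,"ax":0,"ay":0,"az":0,"gripper":0},
])

```text
clock: 21.9
eef_pos: [0.5048, 0.0706, 0.1443]
eef_rot: [[-0.013, 1.0, -0.007], [0.877, 0.015, 0.481], [0.481, -0.0, -0.877]]
contact_force: [0.2, -0.2, -0.7]
width: 0.0149
```

Request:
drive_tool([
  {"tx":-0.0015,"ty":0,"tz":0,"ax":0,"ay":0,"az":0,"gripper":0},
  {"tx":-0.0015,"ty":0,"tz":0,"ax":0,"ay":0,"az":0,"gripper":0},
  {"tx":-0.0015,"ty":0,"tz":0,"ax":0,"ay":0,"az":0,"gripper":0},
  {"tx":0,"ty":0,"tz":0,"ax":0,"ay":0,"az":0,"gripper":0},
])

```text
clock: 22.4
eef_pos: [0.5049, 0.0666, 0.1422]
eef_rot: [[-0.013, 1.0, -0.007], [0.876, 0.015, 0.481], [0.481, -0.0, -0.877]]
contact_force: [0.3, 1.3, -1.3]
width: 0.0149
```

Request:
drive_tool([
  {"tx":-0.002,"ty":0,"tz":0,"ax":0,"ay":0,"az":0,"gripper":0},
  {"tx":-0.003,"ty":0,"tz":0,"ax":0,"ay":0,"az":0,"gripper":0},
  {"tx":-0.003,"ty":0,"tz":0,"ax":0,"ay":0,"az":0,"gripper":0},
  {"tx":0,"ty":0,"tz":0,"ax":0,"ay":0,"az":0,"gripper":0},
])

```text
clock: 22.9
eef_pos: [0.505, 0.0595, 0.1383]
eef_rot: [[-0.013, 1.0, -0.007], [0.876, 0.015, 0.481], [0.481, -0.0, -0.877]]
contact_force: [-0.9, 0.5, -1.2]
width: 0.015
```

```bash
python3 look.py s15 350 110 400 150 15; python3 red.py s15
```

```text
[0.505  0.0596 0.1383] [ 0.3  0.5 -1.5] 22.95
tip [0.5028 0.213  0.2329] crop px tip/elbow [[161.0, 438.0], [141.0, 406.0]]
s15 (49, np.float64(0.855), np.float64(1.7729133220132607)) dark 3 sum 194.0
```

Run:
```python
from h import *
from workcell import *
s=state();plan(s,(.505,-.03,.16),np.array(s["eef_rot"]),3)
s["eef_pos"]=[.505,-.03,.16];plan(s,(.4778,-.2317,.16),toolR(1.3185),9)
```

```text
t [-0.0227, -0.0005, -0.0207] a [0.0, 0.0, 0.0]
t [-0.0227, -0.0005, -0.0207] a [0.0, 0.0, 0.0]
t [-0.0227, -0.0005, -0.0207] a [0.0, 0.0, 0.0]
t [-0.0196, -0.0034, -0.0108] a [-0.007, -0.055, 0.029]
t [-0.0203, -0.0027, -0.0097] a [-0.007, -0.055, 0.029]
t [-0.0208, -0.002, -0.0086] a [-0.007, -0.055, 0.029]
t [-0.0213, -0.0014, -0.0074] a [-0.007, -0.055, 0.029]
t [-0.0217, -0.0007, -0.0062] a [-0.007, -0.055, 0.029]
t [-0.0221, -0.0, -0.005] a [-0.007, -0.055, 0.029]
t [-0.0223, 0.0007, -0.0038] a [-0.007, -0.055, 0.029]
t [-0.0224, 0.0013, -0.0025] a [-0.007, -0.055, 0.029]
t [-0.0225, 0.002, -0.0013] a [-0.007, -0.055, 0.029]
```

Request:
drive_tool([
  {"tx":-0.025,"ty":0,"tz":-0.012,"ax":0,"ay":0,"az":0,"gripper":0},
  {"tx":-0.023,"ty":0,"tz":-0.02,"ax":0,"ay":0,"az":0,"gripper":0},
  {"tx":-0.023,"ty":0,"tz":-0.025,"ax":0,"ay":0,"az":0,"gripper":0},
  {"tx":-0.02,"ty":-0.003,"tz":-0.011,"ax":-0.007,"ay":-0.055,"az":0.029,"gripper":0},
  {"tx":-0.02,"ty":-0.003,"tz":-0.01,"ax":-0.007,"ay":-0.055,"az":0.029,"gripper":0},
  {"tx":-0.021,"ty":-0.002,"tz":-0.009,"ax":-0.007,"ay":-0.055,"az":0.029,"gripper":0},
  {"tx":-0.021,"ty":-0.001,"tz":-0.007,"ax":-0.007,"ay":-0.055,"az":0.029,"gripper":0},
  {"tx":-0.022,"ty":-0.001,"tz":-0.006,"ax":-0.007,"ay":-0.055,"az":0.029,"gripper":0},
  {"tx":-0.022,"ty":0,"tz":-0.005,"ax":-0.007,"ay":-0.055,"az":0.029,"gripper":0},
  {"tx":-0.022,"ty":0.001,"tz":-0.004,"ax":-0.007,"ay":-0.055,"az":0.029,"gripper":0},
  {"tx":-0.022,"ty":0.001,"tz":-0.002,"ax":-0.007,"ay":-0.055,"az":0.029,"gripper":0},
  {"tx":-0.022,"ty":0.002,"tz":-0.001,"ax":-0.007,"ay":-0.055,"az":0.029,"gripper":0},
])

```text
clock: 24.45
eef_pos: [0.4796, -0.2313, 0.1538]
eef_rot: [[0.249, 0.968, -0.003], [0.968, -0.249, 0.003], [0.002, -0.004, -1.0]]
contact_force: [0.7, -0.8, 0.1]
width: 0.0151
```

Request:
drive_tool([
  {"tx":0,"ty":0,"tz":0,"ax":0,"ay":0,"az":0,"gripper":0},
  {"tx":0,"ty":0,"tz":0,"ax":0,"ay":0,"az":0,"gripper":0},
  {"tx":0,"ty":0,"tz":0,"ax":0,"ay":0,"az":0,"gripper":0},
])

```text
clock: 24.82
eef_pos: [0.4797, -0.2303, 0.1536]
eef_rot: [[0.248, 0.969, -0.003], [0.969, -0.248, 0.005], [0.004, -0.005, -1.0]]
contact_force: [0.3, -0.4, -0.8]
width: 0.0151
```

```bash
python3 - <<'E'
from h import *
from workcell import *
p=snapshot("wrist");np.save("w3.npy",p,allow_pickle=True)
s=state();print(np.round(s["eef_pos"],4),np.round(s["eef_rot"],4).tolist(),np.round(s["contact_force"],1))
plan(s,(.4778,-.2317,.10),toolR(1.3185),3)
# rod in the hand: red region angle
im=p["image"].astype(int);m=((im[...,0]>110)&(im[...,1]<70)&(im[...,2]<70)).astype(np.uint8)
for v in range(60,320,20):
    u=np.nonzero(m[v,200:440])[0]
    if len(u): print(v,200+u.min(),200+u.max(),end=' | ')
a=snapshot("scene");np.save("s16.npy",a,allow_pickle=True)
E
python3 red.py s16
```

```text
[ 0.4798 -0.2304  0.1536] [[0.2476, 0.9689, -0.0034], [0.9688, -0.2476, 0.0051], [0.0041, -0.0046, -1.0]] [-0.3 -0.1 -1.1]
t [-0.0007, -0.0004, 0.0179] a [-0.002, -0.001, 0.001]
t [-0.0006, -0.0005, 0.0179] a [-0.002, -0.001, 0.001]
t [-0.0006, -0.0005, 0.0179] a [-0.002, -0.001, 0.001]
100 299 335 | 120 296 339 | 140 297 338 | 160 297 338 | 180 297 337 | 200 297 337 | 220 297 337 | 240 298 337 | 260 298 336 | 280 298 336 | 300 299 335 | s16 (7, np.float64(0.8150000000000001), np.float64(1.5328899433892353)) dark 3 sum 194.0
```

Request:
drive_tool([
  {"tx":-0.0007,"ty":-0.0005,"tz":0.018,"ax":-0.002,"ay":-0.001,"az":0.001,"gripper":0},
  {"tx":-0.0007,"ty":-0.0005,"tz":0.018,"ax":-0.002,"ay":-0.001,"az":0.001,"gripper":0},
  {"tx":-0.0006,"ty":-0.0005,"tz":0.018,"ax":-0.001,"ay":-0.002,"az":0,"gripper":0},
  {"tx":0,"ty":0,"tz":0.015,"ax":0,"ay":0,"az":0,"gripper":0},
  {"tx":0,"ty":0,"tz":0.01,"ax":0,"ay":0,"az":0,"gripper":0},
  {"tx":0,"ty":0,"tz":0,"ax":0,"ay":0,"az":0,"gripper":0},
  {"tx":0,"ty":0,"tz":0,"ax":0,"ay":0,"az":0,"gripper":0},
])

```text
clock: 25.8
eef_pos: [0.4781, -0.2325, 0.0751]
eef_rot: [[0.25, 0.968, 0.001], [0.968, -0.25, -0.001], [-0.001, 0.001, -1.0]]
contact_force: [0.1, 0.2, -0.7]
width: 0.0153
```

Run:
```python
from h import *
from workcell import *
s=state();print(np.round(s["eef_rot"],4).tolist(),np.round(s["contact_force"],1),np.round(s["moment"],2))
plan(s,(.4778,-.2317,.047),toolR(1.3185),2)
```

```text
[[0.25, 0.9682, 0.0012], [0.9682, -0.25, -0.001], [-0.0007, 0.0014, -1.0]] [ 0.1  0.2 -0.7] [ 0.    0.01 -0.04]
t [0.0003, -0.0003, 0.0141] a [0.001, 0.0, -0.0]
t [0.0003, -0.0003, 0.0141] a [0.001, 0.0, -0.0]
```

Request:
drive_tool([
  {"tx":0.0003,"ty":-0.0003,"tz":0.012,"ax":0,"ay":0,"az":0,"gripper":0},
  {"tx":0.0003,"ty":-0.0003,"tz":0.01,"ax":0,"ay":0,"az":0,"gripper":0},
  {"tx":0,"ty":0,"tz":0.006,"ax":0,"ay":0,"az":0,"gripper":0},
  {"tx":0,"ty":0,"tz":0.003,"ax":0,"ay":0,"az":0,"gripper":0},
  {"tx":0,"ty":0,"tz":0.002,"ax":0,"ay":0,"az":0,"gripper":0},
  {"tx":0,"ty":0,"tz":0,"ax":0,"ay":0,"az":0,"gripper":0},
])

```text
clock: 26.55
eef_pos: [0.4774, -0.2316, 0.0417]
eef_rot: [[0.25, 0.968, 0.001], [0.968, -0.25, -0.001], [-0.001, 0.001, -1.0]]
contact_force: [0.0, 0.1, -0.3]
width: 0.0151
```

Request:
drive_tool([
  {"tx":0,"ty":0,"tz":0.0008,"ax":0,"ay":0,"az":0,"gripper":0},
  {"tx":0,"ty":0,"tz":0,"ax":0,"ay":0,"az":0,"gripper":0},
  {"tx":0,"ty":0,"tz":0,"ax":0,"ay":0,"az":0,"gripper":0.3},
  {"tx":0,"ty":0,"tz":0,"ax":0,"ay":0,"az":0,"gripper":0.6},
  {"tx":0,"ty":0,"tz":0,"ax":0,"ay":0,"az":0,"gripper":1},
  {"tx":0,"ty":0,"tz":0,"ax":0,"ay":0,"az":0,"gripper":1},
  {"tx":0,"ty":0,"tz":-0.02,"ax":0,"ay":0,"az":0,"gripper":1},
  {"tx":0,"ty":0,"tz":-0.03,"ax":0,"ay":0,"az":0,"gripper":1},
  {"tx":0,"ty":0,"tz":-0.04,"ax":0,"ay":0,"az":0,"gripper":1},
  {"tx":0,"ty":0,"tz":-0.05,"ax":0,"ay":0,"az":0,"gripper":1},
  {"tx":0,"ty":0,"tz":0,"ax":0,"ay":0,"az":0,"gripper":1},
  {"tx":0,"ty":0,"tz":0,"ax":0,"ay":0,"az":0,"gripper":1},
])

```text
clock: 28.05
eef_pos: [0.477, -0.2313, 0.1805]
eef_rot: [[0.25, 0.968, 0.0], [0.968, -0.25, -0.001], [-0.0, 0.0, -1.0]]
contact_force: [0.8, 0.4, -0.1]
width: 0.0853
```

```bash
python3 - <<'E'
from h import *
from workcell import *
p=snapshot("wrist");a=snapshot("scene");b=snapshot("side");np.save("s17.npy",a,allow_pickle=True)
s=state();print(np.round(s["eef_pos"],4),np.round(s["contact_force"],1),s["clock"])
def ends(p,z):
    im=p["image"].astype(int);m=((im[...,0]>110)&(im[...,1]<70)&(im[...,2]<70)).astype(np.uint8)
    n,l,st,c=cv2.connectedComponentsWithStats(m);k=1+st[1:,4].argmax();v,u=np.nonzero(l==k)
    r=cv2.fitLine(np.c_[u,v].astype(np.float32),cv2.DIST_L2,0,.01,.01).ravel();t=(u-r[2])*r[0]+(v-r[3])*r[1]
    E=[onz(p,r[2:]+r[:2]*k,z) for k in(t.min(),t.max())];d=E[1]-E[0];return (E[0]+E[1])/2,np.linalg.norm(d),np.arctan2(d[1],d[0])%np.pi
for n,q,z in(("wrist",p,.07),("scene",a,.064),("side",b,.064)):
    c,L,y=ends(q,z);print(n,c.round(4),L.round(3),y.round(3))
c,L,y=ends(load("wrist"),.07);print("wrist before",c.round(4),L.round(3),y.round(3))
c,L,y=ends(load("scene"),.064);print("scene before",c.round(4),L.round(3),y.round(3))
cv2.imwrite("pics/w4.png",np.hstack([p["image"][:,160:480],a["image"][:,240:480]])[:,:,::-1])
E
python3 red.py s15 s17
```

```text
[ 0.4763 -0.2308  0.1793] [ 0.1  0.4 -0.7] 28.2
wrist [ 0.4778 -0.2318  0.07  ] 0.137 1.313
scene [ 0.4867 -0.2328  0.064 ] 0.135 1.311
side [ 0.4766 -0.235   0.064 ] 0.14 1.322
wrist before [ 0.4774 -0.2319  0.07  ] 0.138 1.307
scene before [ 0.4863 -0.2324  0.064 ] 0.136 1.305
s15 (49, np.float64(0.855), np.float64(1.7729133220132607)) dark 3 sum 194.0
s17 (8, np.float64(0.84), np.float64(2.0159873205618246)) dark 3 sum 187.0
```

Run:
```python
from h import *
g=lambda n:cv2.cvtColor(load(n)["image"],cv2.COLOR_RGB2GRAY).astype(np.float32)
G=g("s17")
for n in("s9","s10","s11","s12","s13","s15","s16"):
    t=cv2.Canny(g(n).astype(np.uint8),40,120)[130:176,385:432];q=cv2.Canny(G.astype(np.uint8),40,120)[130:176,385:432]
    d=np.abs(g(n)-G)[130:176,385:432];print(n,"mean abs diff",d.mean().round(2),"phase",np.round(cv2.phaseCorrelate(g(n)[130:176,385:432].copy(),G[130:176,385:432].copy()),2).tolist())
```

```text
Traceback (most recent call last):
ValueError: setting an array element with a sequence. The requested array has an inhomogeneous shape after 1 dimensions. The detected shape was (2,) + inhomogeneous part.
```

Run:
```python
from h import *
g=lambda n:cv2.cvtColor(load(n)["image"],cv2.COLOR_RGB2GRAY).astype(np.float32)
G=g("s17")
for n in("s9","s10","s11","s12","s13","s15","s16"):
    print(n,[np.abs(g(n)-G)[a:b,c:d].mean().round(2) for a,b,c,d in((130,176,385,432),(155,172,405,430))])
```

```text
s9 [np.float32(17.81), np.float32(10.48)]
s10 [np.float32(8.24), np.float32(4.78)]
s11 [np.float32(6.07), np.float32(2.26)]
s12 [np.float32(4.58), np.float32(1.07)]
s13 [np.float32(4.79), np.float32(0.81)]
s15 [np.float32(3.01), np.float32(0.79)]
s16 [np.float32(0.56), np.float32(0.61)]
```

```bash
python3 -c "
from workcell import *
print(close_job())"
```

```text
the job is handed in; nothing more can be done
None
```

I pulled the hatch into its spring stop with the hook rod, unhooked it, laid the rod back in its rest and let go. The job was handed in at about 28 s of the 72 s; no verdict is reported.

- **Pull:** I hooked the rod over the eye and pulled slowly along the arc. The highest force I saw was about 7 N, but forces were read only at the end of each move. The hatch now stands at about 0.85 rad with its pin on the black plunger.
- **Hatch after unhooking:** it came free with no force beyond the rod's weight. The pin and stop area in the last image matches the fully pulled image and differs clearly from the images taken before the final press.
- **Rod:** the wrist view after release puts its centre within 1 mm and its yaw within 0.01 rad of the start. The gripper was open and well clear above it.

**Less certain:**
- **Plunger:** I had no direct reading of its press-in. I judged it from the rise in force, roughly 2 mm or more.
- **Late angle fits:** the last two fits from the yellow eye gave 0.815 and 0.84 rad instead of 0.855. They rested on only 7–8 visible pixels, so I relied on the image comparison.
- **Rod position:** the scene camera puts the rod about 9 mm away in x from the wrist view. It showed the same offset before the pickup.
- **Final picture:** the viewer refused it because the 12-picture limit was reached, so the last checks are numeric only. They did not cover the jar, the tray or the loose valve; I kept clear of those.

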